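# Pack the display channels as an interlocked bundle

### The job

Pack the channel lengths for storage: take the bare aluminium channel from the sloping rack and lay it open side up in the empty lane of the packing board, beside the one already there. Then set the purple channel open side down over the two, so that one of its flanges drops into each trough, it sits flat and fully down, and all ends are flush with the board. Set the channels down, do not drop them, and leave everything else on the table where it is.

Things in the scene. Friction and masses are not known exactly. Their poses are not given: they have to be found in the camera images.
- ch_b_mid (a point): Bare aluminium channel lying open side UP on the sloping rack: U-section, 180 long (own x), 60 wide (own y), 40 high (own z), walls 4 thick, so 52 wide inside; about 0.26 kg. The point is its centre: half-way along, across and up (20 above its underside, 20 below its top). Own z points out of the open side, square to the slope.
- ch_c_mid (a point): Purple painted channel lying open side DOWN on the sloping rack, beside the bare one (either side): U-section, 180 long (own x), 60 wide (own y), 40 high (own z), walls 4 thick, so 52 wide inside; about 0.26 kg. The point is its centre: half-way along, across and up (20 above its underside, 20 below its top). Own z points out of the closed back, square to the slope.
- ch_a_mid (a point): Bare aluminium channel already lying open side UP in the board's lane at own y = -48: U-section, 180 long (own x), 60 wide (own y), 40 high (own z), walls 4 thick, so 52 wide inside; about 0.26 kg. The point is its centre: half-way along, across and up (20 above its underside, 20 below its top). Loose.
- board: Fixed plywood packing board, 180 (own x, along the lanes) x 190 (own y) x 18 thick, origin at the centre of its underside, z up. Lanes along x at y = -48 (taken) and y = +48 (empty), floor 18 above the origin. Dark guide blocks, 10 high, 30 long, stand between and beside the lanes near their ends only (x beyond +-55), 66 apart across a lane.
- lane_empty (a point): Middle of the empty lane's floor, on the board's surface, axes as the board. A channel lying there has its centre 20 above this point; its outside is then 36 from that of the first channel.
- bridge (a point): Where the purple channel's centre comes to rest: 42 above the board's underside, on its middle line; axes as the board. The purple one's 52 inside spans the two inner flanges of the bare ones (44 over both), its flange edges resting on their webs; it may shift sideways with them.
- rack: Fixed dark teal sloping rack, 190 wide (own y), origin at the centre of its underside. Its surface rises at 30 degrees along own +x (away from the robot), 68 above the origin at the middle, with a 12 high lip across the low edge that the channels rest against. The two channels lie along the slope about 55 either side of the middle (50 clear between them).
- tube_blue: Bystander: standing blue paint tube, 50 wide, 159 tall, origin at the centre of its underside.
- tube_red: Bystander: standing red paint tube, 50 wide, 159 tall, origin at the centre of its underside.
- tube_green: Bystander: standing green paint tube, 50 wide, 159 tall, origin at the centre of its underside.
- tumbler: Bystander: clear drinking glass, 76 across, 85 tall, origin at the centre of its underside.
- jar: Bystander: yellow paint jar, 68 across, 90 tall, origin at the centre of its underside.
- tape: Bystander: brown roll of tape lying flat, 80 across, 24 tall, origin at the centre of its underside.
- sander: Bystander: cork sanding block 90 x 50 x 30, origin at the centre of its underside.
- brush: Bystander: brush lying on the table near the robot's right, along own x, about 30 across at most.
There are look-alikes about, which are no part of the job. What is shaped like the part that bears ch_c_mid but yellow is not meant.

How it is judged:
On the way, in this order (a step that is already met when the one before it is completed fails the run):
1. the bare channel lies open side up, flat in the empty lane, the first one still in its own (x of ch_a_mid in the frame of board between -0.012 and 0.012 m and y of ch_a_mid in the frame of board between -0.054 and -0.042 m and z of ch_a_mid in the frame of board between 0.035 and 0.041 m and angle between each of ch_a_mid, ch_b_mid's own z axis and vertical below 0.05 rad and angle between the x axis of each of ch_a_mid, ch_b_mid and the x axis of board, either way round below 0.06 rad and x of ch_b_mid in the frame of board between -0.012 and 0.012 m and y of ch_b_mid in the frame of board between 0.042 and 0.054 m and z of ch_b_mid in the frame of board between 0.035 and 0.041 m), for 0.2 s.
2. the purple channel sits open side down, fully down, hooked over both (all of step 1 and x of ch_c_mid in the frame of board between -0.012 and 0.012 m and y of ch_c_mid in the frame of board between -0.009 and 0.009 m and z of ch_c_mid in the frame of board between 0.039 and 0.045 m and angle between ch_c_mid's own z axis and vertical below 0.05 rad and angle between the x axis of ch_c_mid and the x axis of board, either way round below 0.06 rad), for 0.2 s.
At the end, for the whole second after the job is handed in: Bare channels open side up on their lane floors, within 6 mm of lane middle; purple one open side down hooked over both, within 9 mm of the middle line; each at seated height within 3 mm, ends flush with the board within 12 mm, level within 0.05 and along the lanes within 0.06 rad (all of step 2); the robot touches nothing.
It fails at once if a channel is dropped or slammed onto the board (faster than 0.7 m/s close above it, a fall of some 25 mm) ((horizontal distance between ch_b_mid and board below 0.08 m and height (world z) of ch_b_mid below 0.12 m and linear speed of ch_b above 0.7 m/s) or (horizontal distance between ch_c_mid and board below 0.08 m and height (world z) of ch_c_mid below 0.12 m and linear speed of ch_c above 0.7 m/s)).
It fails at once if a bystander is moved by more than 30 mm (distance of any of tube_blue, tube_red, tube_green, tumbler, jar, tape, sander, brush from where it was at the start of the episode above 0.03 m).
It also fails if it takes over 61 s, if anything falls off the work surface, if the arm or the gripper's body presses on something with over 40 N, if the wrist force passes 120 N, or if a joint passes its speed limit or range.

### The arm

A 7-joint arm with a two-finger parallel gripper is mounted at the origin on the work surface. World frame = base frame: x ahead of the robot, y to its left, z up, the work surface at z = 0. Lengths are in m, angles in rad, forces in N, time in s.
With the tool pointing down it reaches from about 0.4 to 0.85 m from the base axis. Payload 10.4 kg.
Tool frame: the origin (TCP) lies at the very end of the fingers, on their centre line; the grasp point (between the pads) lies 19 mm behind it; x points along the fingers, z is the direction in which the jaws open and shut, and the axes are right-handed (so a half turn about x gives the same grasp; the last joint's range is limited). The gripper opens to 85 mm and grips with 20 to 120 N. Pads are 22 mm wide; open, the fingers measure 114 mm over their backs; the gripper's body (76 mm by 85 mm) begins 54 mm behind the grasp point. The pads swing forward as they close: fully open they stand 13 mm farther back than shut.
Start: joints at [-1.154, 0.332, -0.065, 1.46, 0.022, 1.35, -0.088], TCP at [0.266, 0.566, 0.202] pointing down, gripper open.
Joint ranges: [-2.6, 2.6], [-0.5, 2.12], [-1.47, 1.34], [0.16, 2.42], [-1.27, 4.41], [0.06, 2.06], [-2.6, 2.6]. Speed limits (rad/s): [2.22, 2.22, 2.79, 2.79, 3.14, 3.14, 3.14].

### API

Orientations are given as a unit quaternion [x, y, z, w].
In Python, from workcell import get_obs, camera, camera_info, hand_in gives the robot as it stands.
- The arm moves only by the tool move_arm, never from a script. Its argument "motion" is text: rows parted by semicolons, each of 4 numbers parted by spaces: the shift along the world's x, y, z in m, then the turn about the world's z in rad. In form: tx ty tz spin; .... A call has 1 to 10 rows; each row is the pose to reach, as a shift and turn from the pose commanded when the call began; what a row does not reach only later rows make up. A row lasts 1/8 s, in which the tool goes at most 62.5 mm and 10.7 degrees, less where a joint would pass 70% of its speed; a pose out of reach is approached as far as the arm can. A call with a gripper value outside its range is refused whole. "grip" is the opening, from 0 (shut) to 1 (fully open), set as the call begins (left out, the last holds). The fingers move at their own pace and stop on an object; "force" is the grip in N (left out, the last holds). Time passes only in rows, so rows that repeat a pose let the fingers close. It gives the time, the measured TCP pose, the force and the opening at its end, in the units of the state.
- get_obs(): the state, without advancing time (a new reading comes with each control period).
- camera(name): name is "scene" or "top" or "wrist"; returns (picture, depth): 480x640x3 uint8, red, green, blue; 480x640 float32, m along the optical axis (not along the pixel's ray), 0 where there is no reading.
- camera_info(name): a dict with "camera_matrix" (3x3 intrinsics, pixels), "k1" (the pictures are not rectified: a ray, as slopes to the right and down, at radius r is drawn at 1 + k1 r^2 times it, then the intrinsics apply), "eye" and "attitude" of the camera in the world. Camera axes: x right, y up, looking along -z (the intrinsics and any distortion apply to the point x, -y, -z); pixel columns grow to the right and rows downward; lengths in m; the calibration is good to about 2 mm. A picture is of the moment at which its call begins: read the wrist's pose just before it. camera_info takes no time and is no camera call; for the wrist camera it gives the pose at the moment of the call.
- hand_in(): hands the job in, once; it reports no verdict.
The state is a dict: "clock": time; "joint_pos": joint angles; "joint_velocities": joint speeds; "tau": joint torques, N m; "position": TCP position; "ee_rot": TCP orientation; "ft_force": force on the tool from outside, world axes, zero at the start; "torque": the same for the moment, N m; "grip_width": opening from 0.0 (shut) to 1.0 (fully open).
Only numpy, scipy, OpenCV 4.12 (cv2) and the standard library are available. Lean on these libraries where they do the work, as an engineer would, in place of code of your own. Each camera call takes 0.05 s, during which the arm holds its last target.

## Working session

There is one attempt and no reset: what is moved stays moved. The work goes in short steps, Python scripts to look and compute and a tool call to move; the robot and the scene stay as the last step left them, time stands still between calls to the robot, and variables do not carry over. Pictures are saved under pics/ and viewed, and the job is handed in when it is done.

Besides the shell and the picture viewer there is one more tool, called after ">>>" in YAML: its name, and indented under it one key for each argument. move_arm: Moves the arm, as the interface text tells. Its arguments: {"type":"object","properties":{"motion":{"type":"string"},"grip":{"type":"number"},"force":{"type":"number"}},"required":["motion"]}

```bash
ls; mkdir -p pics
python3 - <<'E'
from workcell import *
import cv2,numpy as np
print(get_obs())
for n in ["scene","top","wrist"]:
    print(n,camera_info(n))
    p,d=camera(n); cv2.imwrite(f"pics/{n}0.png",p[:,:,::-1]); np.save(f"pics/{n}0.npy",d); np.save(f"pics/{n}0rgb.npy",p)
E
```

```text
pics
{'clock': 0.0, 'joint_pos': array([-1.15361117,  0.33289987, -0.0647092 ,  1.4609743 ,  0.02160135,
        1.34989939, -0.08848864]), 'joint_velocities': array([-6.33389962e-04, -1.06657639e-03,  5.15512850e-04, -1.30798651e-03,
        7.63053164e-04,  1.81344039e-03,  7.95169188e-05]), 'tau': array([-2.28807266e-06, -6.25449443e+01,  4.92583110e-02, -3.91619682e+01,
        1.61854934e-02,  9.80571087e-03, -1.56939814e-05]), 'position': array([0.26590843, 0.56513178, 0.20108276]), 'ee_rot': array([-0.37921185,  0.59744473,  0.37860913,  0.59658469]), 'ft_force': array([ 0.12781513,  1.23115851, -0.67884316]), 'torque': array([-0.03021487, -0.01018299, -0.00575404]), 'grip_width': 1.002009185249472}
scene {'camera_matrix': array([[461.93530485,   0.        , 323.09909531],
       [  0.        , 461.93530485, 240.91423145],
       [  0.        ,   0.        ,   1.        ]]), 'k1': -0.030533427035740746, 'eye': array([ 1.13122474, -0.40621647,  0.88061108]), 'attitude': array([0.31206632, 0.15636235, 0.43256809, 0.83129434])}
top {'camera_matrix': array([[598.80951693,   0.        , 321.69472371],
       [  0.        , 598.80951693, 238.68269928],
       [  0.        ,   0.        ,   1.        ]]), 'k1': 0.061126700876891454, 'eye': array([0.37513357, 0.02629638, 1.91126997]), 'attitude': array([ 0.03187845, -0.03660829, -0.70518126,  0.70736341])}
wrist {'camera_matrix': array([[330.36653627,   0.        , 315.40023183],
       [  0.        , 330.36653627, 237.19142427],
       [  0.        ,   0.        ,   1.        ]]), 'k1': -0.023633568195034996, 'eye': array([0.20198104, 0.5956793 , 0.37384878]), 'attitude': array([-0.11987247, -0.0761304 ,  0.53029769,  0.83583438])}
```

View pics/scene0.png

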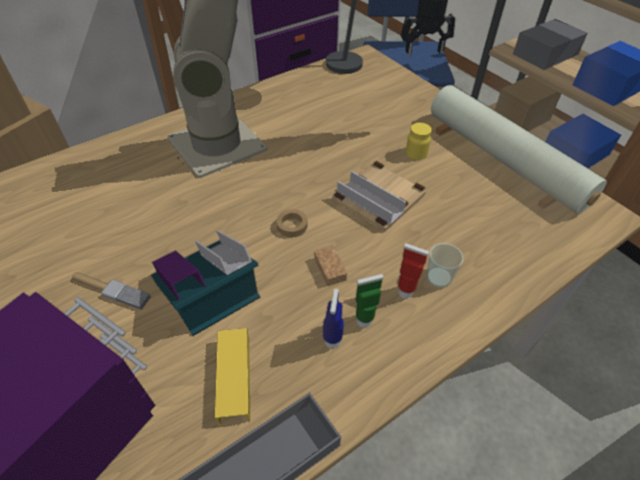

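View pics/top0.png

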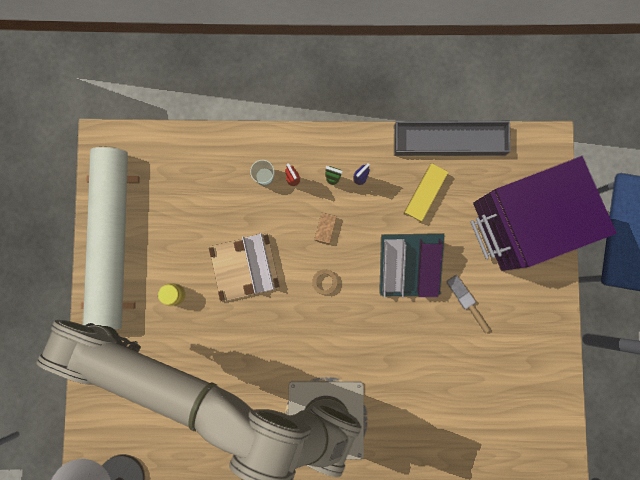

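View pics/wrist0.png

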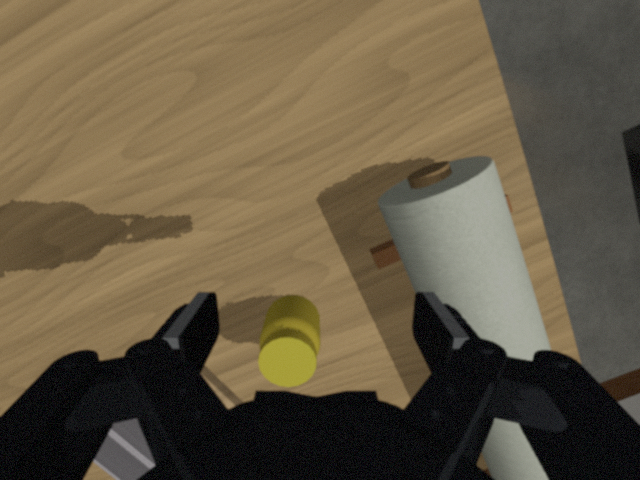

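The scene view shows the bare channel at about (225,252) and the purple one at (178,275), both on the teal rack. The board is at (382,195), with one channel in it. In the top view the rack channels are at (395,267) bare and (430,270) purple, and the board is at (244,268).

Possible mix-ups:
- **For the purple channel:** the yellow channel at top (427,193), excluded by the task; the large purple cabinet at (545,215), too big; the purple drawers in the background.
- **For the bare channel:** the one already on the board at (260,263), the grey tray at (452,138), and the brush at (462,295).

I choose the two on the rack and will check them in a crop.

```bash
cat > h.py <<'E'
import numpy as np,cv2
from scipy.spatial.transform import Rotation as R
from workcell import *
def dep(info,uv,depth=None,plane_z=None):
    K=np.array(info["camera_matrix"]);k=info["k1"]
    uv=np.atleast_2d(np.array(uv,float))
    s=cv2.undistortPoints(uv.reshape(-1,1,2),K,np.array([k,0,0,0,0.]),).reshape(-1,2)
    ray=np.c_[s[:,0],-s[:,1],-np.ones(len(s))]
    Rm=R.from_quat(info["attitude"]).as_matrix()
    w=ray@Rm.T
    e=np.array(info["eye"])
    if depth is not None: return e+w*np.atleast_1d(depth)[:,None]
    t=(plane_z-e[2])/w[:,2]
    return e+w*t[:,None]
def allpts(info,d):
    v,u=np.mgrid[0:480,0:640]
    P=dep(info,np.c_[u.ravel(),v.ravel()],d.ravel()).reshape(480,640,3)
    P[d<=0]=np.nan
    return P
E
python3 - <<'E'
from h import *
p=np.load("pics/top0rgb.npy");d=np.load("pics/top0.npy")
i=camera_info("top");P=allpts(i,d)
np.set_printoptions(precision=3,suppress=True)
for n,(u,v) in dict(table=(340,340),bareweb=(395,267),purp=(430,270),rackmid=(413,268),board=(230,270),a=(260,265),yj=(170,294)).items(): print(n,P[v,u],p[v,u])
c=p[215:315,370:460]; c2=p[215:315,195:295]
o=np.hstack([cv2.resize(c,(400,444),interpolation=cv2.INTER_CUBIC),cv2.resize(c2,(400,400),interpolation=cv2.INTER_CUBIC)[:444] if 0 else cv2.copyMakeBorder(cv2.resize(c2,(400,400),interpolation=cv2.INTER_CUBIC),0,44,0,0,cv2.BORDER_CONSTANT)])
cv2.imwrite("pics/crop1.png",o[:,:,::-1])
q=get_obs()["ee_rot"];print(R.from_quat(q).as_matrix())
E
```

```text
table [ 0.241 -0.045  0.002] [188 156 112]
bareweb [ 0.467 -0.21   0.079] [123 117 117]
purp [ 0.457 -0.313  0.101] [71 39 74]
rackmid [ 0.465 -0.268  0.061] [47 57 57]
board [0.459 0.304 0.008] [191 160 122]
a [0.476 0.209 0.008] [199 191 193]
yj [0.383 0.47  0.091] [211 207  91]
[[-0.    -0.905  0.426]
 [-0.001  0.426  0.905]
 [-1.    -0.    -0.001]]
```

View pics/crop1.png

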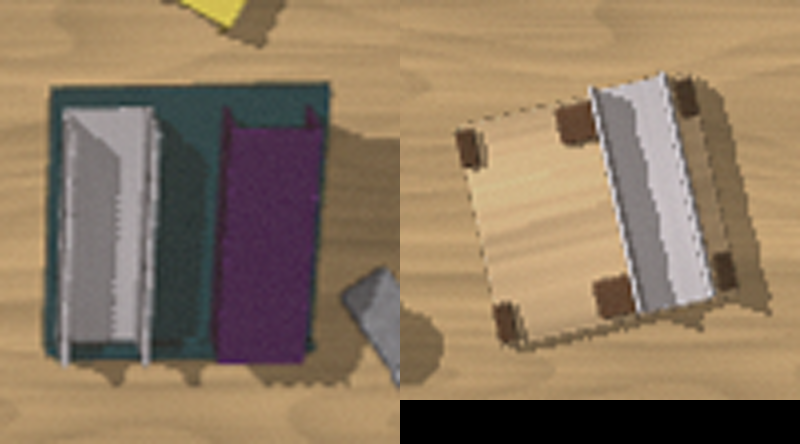

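The crop confirms the choice: the bare channel with its open side up on the left of the rack, and the purple one with its closed back up on the right. The board's empty lane is on its left. Next I work out where the wrist camera looks, so I can plan the viewing poses.

Run:
```python
from h import *
np.set_printoptions(precision=4,suppress=True)
i=camera_info("wrist");o=get_obs();M=R.from_quat(o["ee_rot"]).as_matrix()
print("eye in tool",M.T@(i["eye"]-o["position"]))
C=R.from_quat(i["attitude"]).as_matrix()
print("axis in tool",M.T@-C[:,2],"right",M.T@C[:,0])
for uv in [(320,240),(320,100),(320,400),(0,240),(640,240)]: print(uv,M.T@(dep(i,uv,plane_z=o["position"][2]-.15)[0]-o["position"]))
# coarse board & rack corners from top
t=camera_info("top")
f=lambda crop,x0,sx,y0,sy:[]
A=np.array([(457,130),(513,348),(728,262),(690,78)],float)
uv=np.c_[(A[:,0]-400)/4+195,A[:,1]/4+215]
print("board",dep(t,uv,plane_z=.018))
A=np.array([(108,108),(105,360)],float)
```

```text
eye in tool [-0.1726  0.0708  0.0001]
axis in tool [ 0.9597 -0.2811  0.0012] right [-0.0013 -0.0003  1.    ]
(320, 240) [ 0.15   -0.0266  0.0052]
(320, 100) [0.15   0.1065 0.0048]
(320, 400) [ 0.15   -0.2268  0.006 ]
(0, 240) [ 0.1503 -0.0266 -0.3285]
(640, 240) [ 0.1497 -0.0268  0.3399]
board [[0.53   0.3693 0.018 ]
 [0.3588 0.3218 0.018 ]
 [0.4263 0.1544 0.018 ]
 [0.5719 0.186  0.018 ]]
```

>>> move_arm:
  motion: "0.03 -0.05 0.02 0.15; 0.06 -0.1 0.04 0.3; 0.09 -0.16 0.05 0.45; 0.12 -0.22 0.05 0.6; 0.15 -0.27 0.05 0.68; 0.164 -0.305 0.05 0.68; 0.164 -0.305 0.05 0.68"
  grip: 1

```text
clock: 1.02
position: [0.4317, 0.257, 0.252]
ee_rot: [0.555, -0.438, -0.555, -0.438]
ft_force: [0.3, 0.9, 1.1]
grip_width: 0.999
```

```bash
cat > snap.py <<'E'
import sys,pickle
from h import *
n,t=sys.argv[1:3]
o=get_obs();i=camera_info(n);p,d=camera(n)
cv2.imwrite(f"pics/{t}.png",p[:,:,::-1]);pickle.dump((o,i,p,d),open(f"pics/{t}.pkl","wb"))
print(o["clock"],o["position"],o["grip_width"],o["ft_force"])
E
python3 snap.py wrist w1
```

```text
1.025 [0.43173118 0.25695847 0.25204665] 0.9993458423616481 [0.29222835 0.92797004 1.09539379]
```

View pics/w1.png

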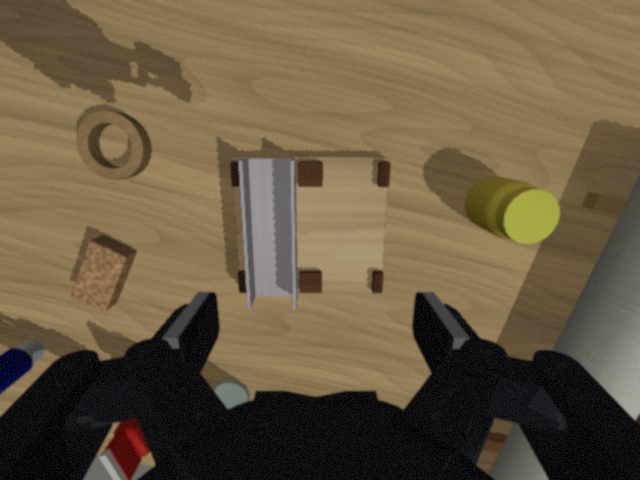

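The wrist view shows the board with its corners at about (238,158), (388,158), (383,293) and (240,293). Four dark blocks frame the empty lane, at (310,173), (384,173), (310,281) and (377,281). I'll enlarge it to measure.

Run:
```python
from h import *
import pickle
o,i,p,d=pickle.load(open("pics/w1.pkl","rb"))
c=p[148:318,228:398]; cv2.imwrite("pics/w1c.png",cv2.resize(c,(595,595),interpolation=cv2.INTER_CUBIC)[:,:,::-1])
hsv=cv2.cvtColor(p,cv2.COLOR_RGB2HSV)
m=((p.max(2)<85)).astype(np.uint8);m[:, :225]=0;m[:,400:]=0;m[:150]=0;m[300:]=0
n,l,s,ce=cv2.connectedComponentsWithStats(m)
for k in range(1,n):
    if s[k,4]>40: print(s[k],ce[k])
```

```text
[229 160  10  27 215] [234.00465116 173.27906977]
[297 160  25  26 584] [309.44520548 172.53253425]
[377 160  13  26 292] [382.66438356 172.72945205]
[237 270   9  23 160] [241.225   280.50625]
[297 270  24  22 460] [309.5673913  280.59347826]
[371 270  12  23 224] [376.52232143 280.89285714]
```

View pics/w1c.png

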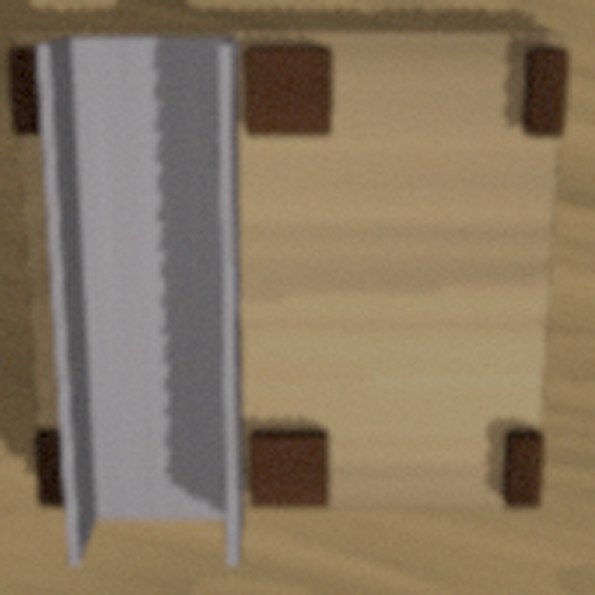

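Run:
```python
from h import *
import pickle
np.set_printoptions(precision=4,suppress=True)
o,i,p,d=pickle.load(open("pics/w1.pkl","rb"))
A=np.array([(247,46),(331,44),(331,134),(248,134),(251,432),(328,432),(328,506),(252,506),(530,46),(566,46),(563,134),(527,134),(509,430),(543,430),(541,506),(505,506)],float)
W=dep(i,(A+.5)/3.5+[228,148]-.5,plane_z=.028)[:,:2]
B=np.array([(-85,-15),(-85,15),(-55,15),(-55,-15),(55,-15),(55,15),(85,15),(85,-15),(-85,81),(-85,95),(-55,95),(-55,81),(55,81),(55,95),(85,95),(85,81)])/1000
bm=B.mean(0);wm=W.mean(0)
H=(B-bm).T@(W-wm);U,S,V=np.linalg.svd(H);Rm=V.T@U.T
t=wm-Rm@bm
print("yaw",np.arctan2(Rm[1,0],Rm[0,0]),np.degrees(np.arctan2(Rm[1,0],Rm[0,0])),"origin",t,"lane",t+Rm@[0,.048],"scale",np.sqrt(((W-wm)**2).sum()/((B-bm)**2).sum()))
Wb=(W-t)@Rm
print(np.c_[Wb*1000,B*1000])
# channel a: flange tops z=.058; crop pts
C=np.array([(41,45),(66,560),(238,40),(240,562)],float)
for px in [((41+.0),40),(79,562),(228,562),(238,40)]:
    print("a",(dep(i,(np.array([px])+.5)/3.5+[228,148]-.5,plane_z=.058)[0,:2]-t)@Rm*1000)
# board plane depth
P=allpts(i,d);print("floor depth z",np.nanmedian(P[200:250,320:370,2]),"a web",np.nanmedian(P[200:250,255:270,2]))
M=R.from_quat(o["ee_rot"]).as_matrix();print("jaw ang",np.degrees(np.arctan2(M[1,2],M[0,2])))
```

```text
yaw 0.23300245650110826 13.350057373694053 origin [0.4688 0.259 ] lane [0.4577 0.3057] scale 0.9932542098835683
[[-84.2012 -13.6211 -85.     -15.    ]
 [-84.8666  14.535  -85.      15.    ]
 [-54.7614  14.7212 -55.      15.    ]
 [-54.7511 -13.6812 -55.     -15.    ]
 [ 54.8383 -14.0905  55.     -15.    ]
 [ 54.827   14.3103  55.      15.    ]
 [ 84.7761  14.4824  85.      15.    ]
 [ 84.7875 -14.1169  85.     -15.    ]
 [-84.322   81.3198 -85.      81.    ]
 [-84.3554  93.4261 -85.      95.    ]
 [-54.8697  94.2173 -55.      95.    ]
 [-54.8452  81.8599 -55.      81.    ]
 [ 54.0461  81.092   55.      81.    ]
 [ 54.0543  93.6616  55.      95.    ]
 [ 84.8308  94.7347  85.      95.    ]
 [ 84.8125  81.1493  85.      81.    ]]
a [-87.8423 -75.9232]
a [ 92.0688 -74.0514]
a [ 91.9764 -21.3424]
a [-87.7767 -14.8751]
floor depth z 0.01889524865513431 a web 0.022744189291658612
jaw ang 103.40113048210004
```

>>> move_arm:
  motion: "0.0 -0.057 0.02 -0.1; 0.0 -0.115 0.04 -0.2; 0.0 -0.173 0.05 -0.234; 0.0 -0.231 0.05 -0.234; 0.0 -0.289 0.05 -0.234; 0.0 -0.347 0.05 -0.234; -0.01 -0.405 0.05 -0.234; -0.02 -0.463 0.05 -0.234; -0.02 -0.517 0.05 -0.234; -0.02 -0.517 0.05 -0.234"

```text
clock: 2.33
position: [0.4097, -0.259, 0.302]
ee_rot: [0.501, -0.5, -0.5, -0.499]
ft_force: [-0.0, 1.7, -0.0]
grip_width: 0.999
```

```bash
python3 snap.py wrist w2;python3 - <<'E'
from h import *
import pickle
o,i,p,d=pickle.load(open("pics/w2.pkl","rb"))
M=R.from_quat(o["ee_rot"]).as_matrix();print("jaw ang",np.degrees(np.arctan2(M[1,2],M[0,2])))
E
```

```text
2.325 [ 0.40968842 -0.25903159  0.30204364] 0.9992345499957695 [-0.01731033  1.74550726 -0.01851254]
jaw ang 90.10289131911395
```

View pics/w2.png

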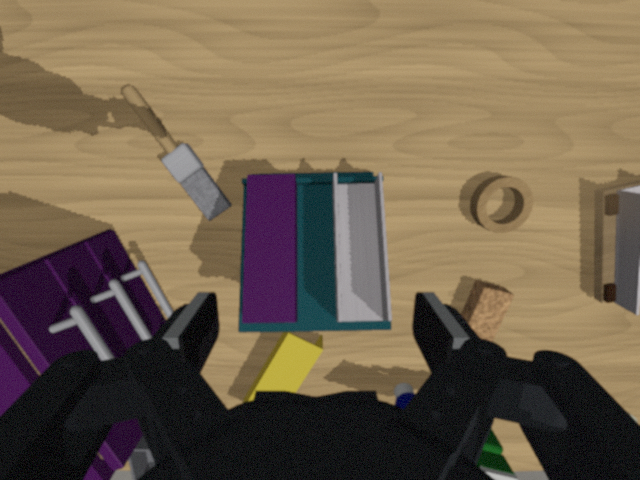

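The wrist view shows the purple channel's back at columns 246–297, rows 174–322, and the bare channel at columns 334–388, rows 175–322. Depth read within about 1 mm at the board, so I'll use it here with colour masks.

Run:
```python
from h import *
import pickle
np.set_printoptions(precision=4,suppress=True)
o,i,p,d=pickle.load(open("pics/w2.pkl","rb"))
c=p[160:340,230:410]; cv2.imwrite("pics/w2c.png",cv2.resize(c,(594,594),interpolation=cv2.INTER_CUBIC)[:,:,::-1])
P=allpts(i,d)
r,g,b=[p[:,:,k].astype(int) for k in range(3)]
def comp(m):
    m=m.astype(np.uint8);m[:160]=0;m[340:]=0;m[:,:230]=0;m[:,410:]=0
    n,l,s,_=cv2.connectedComponentsWithStats(m);k=1+np.argmax(s[1:,4]);return l==k
mp=comp((r>g+15)&(b>g+15)); mb=comp((abs(r-g)<14)&(abs(g-b)<14)&(r>95))
mt=comp((g>r+15)&(b>r+10))
for n,m in (("purple",mp),("bare",mb),("teal",mt)):
    if n=="bare": m=cv2.erode(m.astype(np.uint8),np.ones((7,13)))>0   # web only
    Q=P[m];Q=Q[~np.isnan(Q).any(1)]
    A=np.c_[Q[:,:2]-[.46,-.26],np.ones(len(Q))]
    w=np.ones(len(Q),bool)
    for _ in range(6):
        co=np.linalg.lstsq(A[w],Q[w,2],rcond=None)[0];res=Q[:,2]-A@co;w=abs(res)<.004
    print(n,m.sum(),w.sum(),"slope x,y",co,"deg",np.degrees(np.arctan(np.hypot(*co[:2]))),"uphill",np.degrees(np.arctan2(co[1],co[0])),"std",res[w].std())
    if n!="teal" :
        print("  inlier bbox x",np.percentile(Q[w][:,0],[0,1,99,100]),"y",np.percentile(Q[w][:,1],[0,1,99,100]))
        rect=cv2.minAreaRect(Q[w][:,:2].astype(np.float32)*1000);print("  ",rect)
```

```text
purple 7571 7424 slope x,y [0.5775 0.0112 0.105 ] deg 30.01226547726867 uphill 1.114393181639632 std 0.0009023505192499449
  inlier bbox x [0.379  0.3813 0.5325 0.5352] y [-0.3443 -0.3425 -0.2834 -0.2818]
   ((457.0766906738281, -313.2198791503906), (156.1094970703125, 60.07866668701172), 1.124383807182312)
bare 4081 4051 slope x,y [0.5766 0.0129 0.0635] deg 29.974217799514363 uphill 1.2856853097852656 std 0.000927800377820807
  inlier bbox x [0.3988 0.4003 0.5461 0.5477] y [-0.2265 -0.2255 -0.1856 -0.1841]
   ((473.1650085449219, -205.6011962890625), (149.0106964111328, 40.66209030151367), 0.9937933087348938)
teal 6881 6468 slope x,y [0.5778 0.0135 0.0589] deg 30.02797486023506 uphill 1.339393260445251 std 0.0009691491538645183
```

View pics/w2c.png

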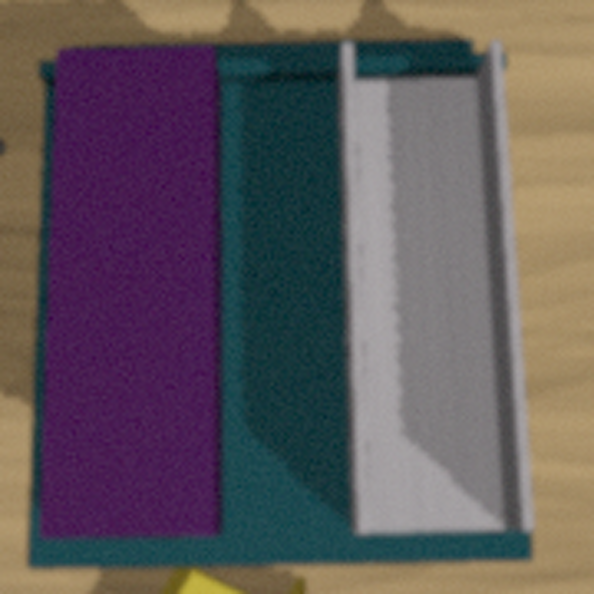

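Run:
```python
from h import *
import pickle
np.set_printoptions(precision=4,suppress=True)
o,i,p,d=pickle.load(open("pics/w2.pkl","rb"))
P=allpts(i,d);Q=P[165:335,325:400].reshape(-1,3);Q=Q[~np.isnan(Q).any(1)]
# uphill yaw 1.2deg; height normal to slope over rack surface
h=(Q[:,2]-(.0589+.5776*(Q[:,0]-.46)+.0125*(Q[:,1]+.26)))*np.cos(np.radians(30))
for lo,hi in ((36,44),):
    T=Q[(h>lo/1000)&(h<hi/1000)]
    a=np.radians(1.2); yy=-np.sin(a)*(T[:,0]-.465)+np.cos(a)*(T[:,1]); xx=T[:,0]
    L=yy>-.205
    for s,n in ((L,"left"),(~L,"right")): print(n,s.sum(),"y' pct",np.percentile(yy[s],[0,5,50,95,100]),"x",np.percentile(xx[s],[0,2,98,100]),np.polyfit(xx[s],T[s][:,1],1))
```

```text
left 579 y' pct [-0.1791 -0.1788 -0.1772 -0.175  -0.1747] x [0.3764 0.3799 0.5275 0.5308] [ 0.0202 -0.1865]
right 529 y' pct [-0.2349 -0.2348 -0.233  -0.2311 -0.2307] x [0.3777 0.3813 0.5305 0.5329] [ 0.02   -0.2423]
```

>>> move_arm:
  motion: "0.03 0.03 -0.05 0.019; 0.051 0.054 -0.1 0.019; 0.051 0.054 -0.15 0.019; 0.051 0.054 -0.19 0.019; 0.051 0.054 -0.215 0.019; 0.051 0.054 -0.228 0.019; 0.051 0.054 -0.233 0.019; 0.051 0.054 -0.233 0.019"

```text
clock: 3.38
position: [0.4616, -0.2021, 0.0694]
ee_rot: [0.507, -0.493, -0.506, -0.494]
ft_force: [0.7, 0.1, 0.8]
grip_width: 0.998
```

```bash
python3 snap.py scene s1; python3 -c "
import cv2;p=cv2.imread('pics/s1.png')[190:350,120:330];cv2.imwrite('pics/s1c.png',cv2.resize(p,(788,600),interpolation=cv2.INTER_CUBIC))"
```

```text
3.375 [ 0.4615962  -0.2020586   0.06940753] 0.9981563719811009 [0.66619478 0.0930384  0.78372447]
```

View pics/s1c.png

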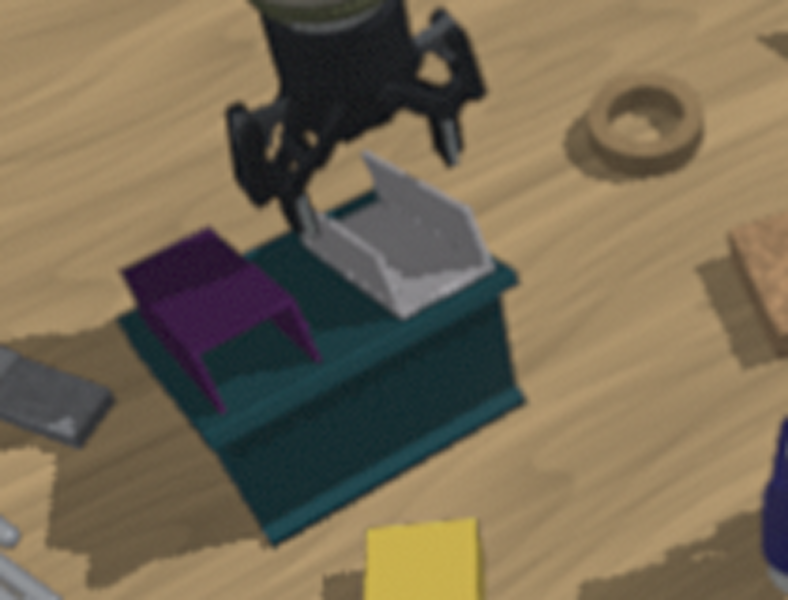

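>>> move_arm:
  motion: "0 -0.003 0 0; 0 -0.003 0 0; 0 -0.003 0 0; 0 -0.003 0 0; 0 -0.003 0 0; 0 -0.003 0 0; 0 -0.003 0 0"
  grip: 0.4
  force: 30

```text
clock: 4.3
position: [0.4615, -0.206, 0.0699]
ee_rot: [0.506, -0.494, -0.506, -0.494]
ft_force: [-3.3, -0.7, 7.4]
grip_width: 0.683
```

>>> move_arm:
  motion: "0 -0.003 0.01 0; 0 -0.003 0.03 0; 0 -0.003 0.07 0; 0 -0.003 0.12 0; 0 -0.003 0.15 0; 0 -0.003 0.15 0"

```text
clock: 5.05
position: [0.4621, -0.2092, 0.2212]
ee_rot: [0.507, -0.493, -0.505, -0.495]
ft_force: [0.7, -0.1, -3.5]
grip_width: 0.682
```

```bash
python3 snap.py scene s2; python3 snap.py wrist w3; python3 -c "
import cv2;p=cv2.imread('pics/s2.png')[90:350,120:380];cv2.imwrite('pics/s2c.png',cv2.resize(p,(600,600),interpolation=cv2.INTER_CUBIC))"
```

```text
5.05 [ 0.46205971 -0.20915622  0.22122767] 0.6816596607935457 [ 0.691709   -0.09567681 -3.45176433]
5.1 [ 0.46124283 -0.20868998  0.21940412] 0.6833896203712219 [-0.60581218  0.40865822 -3.97367154]
```

View pics/s2c.png

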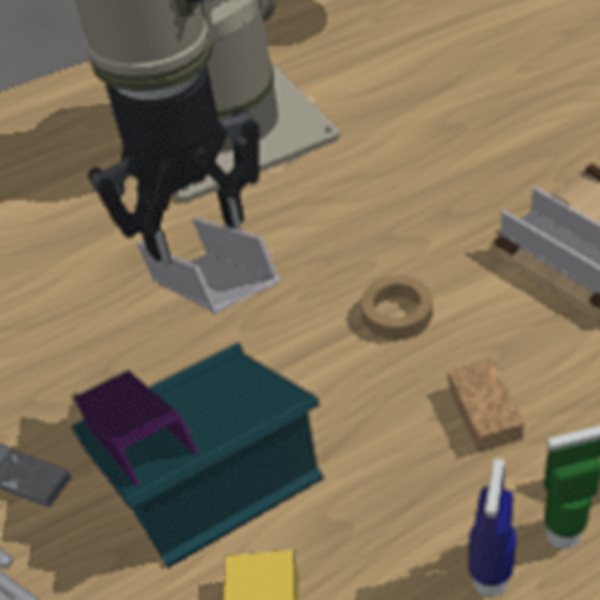

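View pics/w3.png

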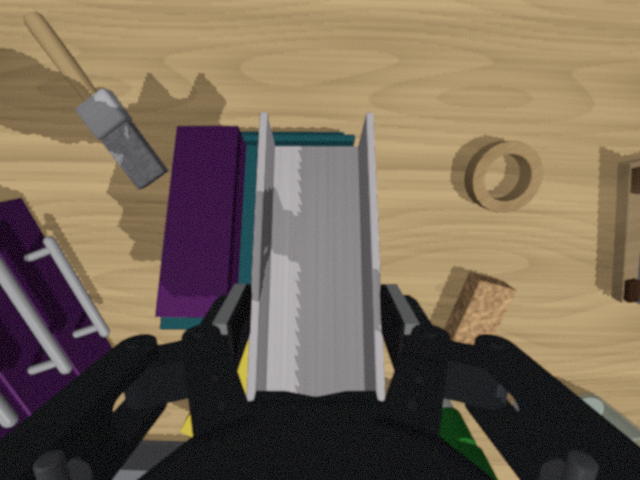

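```bash
cat > held.py <<'E'
import sys,pickle
from h import *
np.set_printoptions(precision=4,suppress=True)
o,i,p,d=pickle.load(open(f"pics/{sys.argv[1]}.pkl","rb"))
M=R.from_quat(o["ee_rot"]).as_matrix()
P=(allpts(i,d)-o["position"])@M   # tool frame: x down, y toward camera(-x world), z jaw
a=[int(v) for v in sys.argv[2:6]]
Q=P[a[1]:a[3],a[0]:a[2]].reshape(-1,3);Q=Q[~np.isnan(Q).any(1)]
A=np.c_[Q[:,1:],np.ones(len(Q))];w=np.ones(len(Q),bool)
for _ in range(8):
    co=np.linalg.lstsq(A[w],Q[w,0],rcond=None)[0];res=Q[:,0]-A@co;w=abs(res)<.003
print("plane x=a*y+b*z+c",co,"tilt deg",np.degrees(np.arctan(co[:2])),w.mean(),"jaw ang",np.degrees(np.arctan2(M[1,2],M[0,2])))
print("y range",np.percentile(Q[w][:,1],[0,1,99,100]),"z range",np.percentile(Q[w][:,2],[0,1,99,100]))
top=[]
E
python3 held.py w3 275 150 355 380
python3 - <<'E'
import sys
sys.argv=["","w3","240","100","400","400"]
exec(open("held.py").read())
# flange tops: near end (camera side) max y
v,u=np.mgrid[0:480,0:640]
for uu,vv in ((265,118),(369,118),(265,130),(369,130),(263,200),(371,200),(315,155),(315,150)): print(uu,vv,P[vv,uu])
E
```

```text
plane x=a*y+b*z+c [0.5729 0.0012 0.0049] tilt deg [29.8085  0.0664] 1.0 jaw ang 91.43086618868695
y range [-0.0529 -0.051   0.0638  0.0651] z range [-0.0254 -0.0236  0.0227  0.0245]
plane x=a*y+b*z+c [ 0.0386 -0.0069 -0.0001] tilt deg [ 2.21   -0.3938] 0.06071189559979923 jaw ang 91.43086618868695
y range [-0.02   -0.0165  0.0731  0.076 ] z range [-0.0295 -0.0287  0.0297  0.0306]
265 118 [ 0.0101  0.0822 -0.0263]
369 118 [0.0104 0.0822 0.0282]
265 130 [ 0.0062  0.0761 -0.0259]
369 130 [0.0075 0.0761 0.028 ]
263 200 [-0.0116  0.0427 -0.0257]
371 200 [-0.012   0.0427  0.0274]
315 155 [ 0.0404  0.062  -0.0001]
315 150 [ 0.0428  0.065  -0.0001]
```

The bare channel is held centred, still tilted 29.8° and about 3 mm ahead of the tool axis. Next I carry it over to the empty lane.

>>> move_arm:
  motion: "0 0.03 0 0; 0 0.08 0 0; 0 0.135 0 0.03; 0 0.19 0 0.08; 0 0.25 0 0.13; 0 0.31 0 0.18; 0 0.37 0 0.21; 0 0.43 0 0.21; -0.002 0.48 0 0.21; -0.004 0.514 0 0.21"

```text
clock: 6.4
position: [0.4556, 0.3075, 0.2166]
ee_rot: [-0.555, 0.439, 0.556, 0.436]
ft_force: [0.8, -0.2, -3.3]
grip_width: 0.682
```

>>> move_arm:
  motion: "0 0 -0.03 0; 0 0 -0.07 0; 0 0 -0.1 0; 0 0 -0.115 0; 0 0 -0.12 0; 0 0 -0.12 0"

```text
clock: 7.15
position: [0.4573, 0.3057, 0.0993]
ee_rot: [-0.555, 0.438, 0.555, 0.438]
ft_force: [0.2, -0.3, -2.7]
grip_width: 0.681
```

```bash
python3 snap.py wrist w4; python3 snap.py scene s3; python3 -c "
import cv2;p=cv2.imread('pics/s3.png')[90:290,270:480];cv2.imwrite('pics/s3c.png',cv2.resize(p,(630,600),interpolation=cv2.INTER_CUBIC))"; python3 held.py w4 285 150 345 380
```

```text
7.15 [0.45734341 0.30570249 0.09934196] 0.681441099054751 [ 0.23796452 -0.32083891 -2.68880735]
7.2 [0.45759302 0.30586024 0.09978874] 0.6836382928682503 [ 0.69478264 -0.26609428 -2.75605259]
plane x=a*y+b*z+c [0.5765 0.002  0.0049] tilt deg [29.9651  0.1161] 0.9999272303885898 jaw ang 103.46938291776443
y range [-0.0527 -0.051   0.0638  0.0651] z range [-0.0192 -0.018   0.0167  0.018 ]
```

View pics/w4.png

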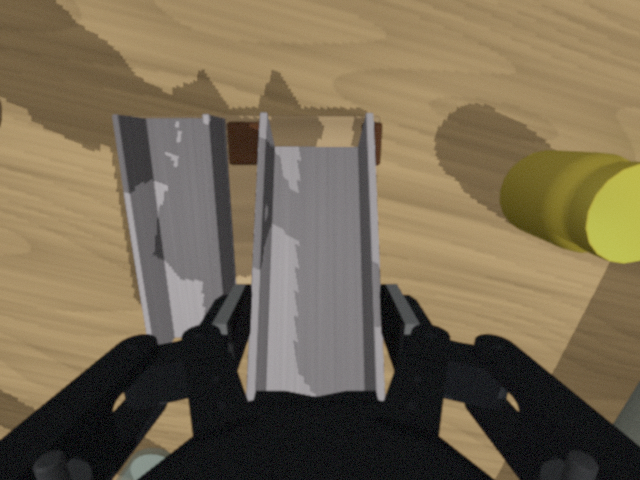

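View pics/s3c.png

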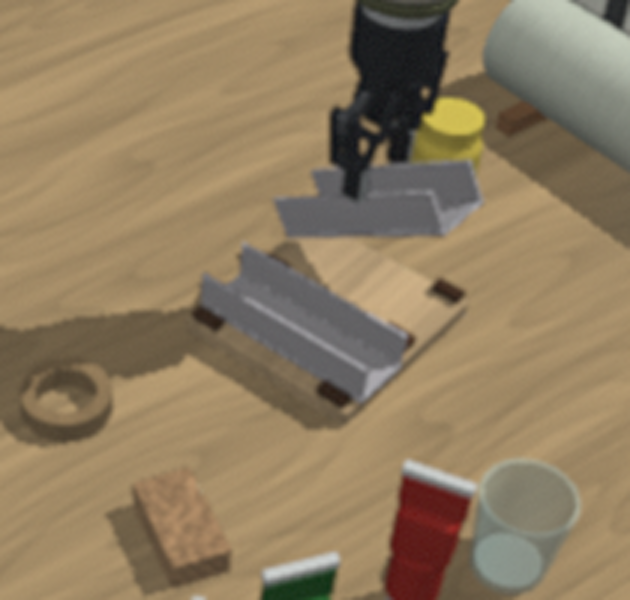

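The channel is lined up between the guide blocks. I lower it slowly so its low end touches and levels it.

>>> move_arm:
  motion: "0 0 -0.015 0; 0 0 -0.027 0; 0 0 -0.034 0; 0 0 -0.039 0; 0 0 -0.044 0; 0 0 -0.049 0; 0 0 -0.053 0; 0 0 -0.053 0"

```text
clock: 8.25
position: [0.4568, 0.3055, 0.0456]
ee_rot: [-0.555, 0.438, 0.555, 0.438]
ft_force: [3.7, 1.0, 2.0]
grip_width: 0.682
```

```bash
python3 snap.py wrist w5; python3 held.py w5 285 200 345 380
```

```text
8.25 [0.45675898 0.30546894 0.04559539] 0.6822370832466148 [3.7287855  0.96913653 2.02069095]
plane x=a*y+b*z+c [ 0.2801 -0.0005 -0.0006] tilt deg [15.6464 -0.0276] 1.0 jaw ang 103.47519539992169
y range [-0.0595 -0.0576  0.0381  0.0391] z range [-0.0174 -0.0171  0.016   0.0162]
```

View pics/w5.png

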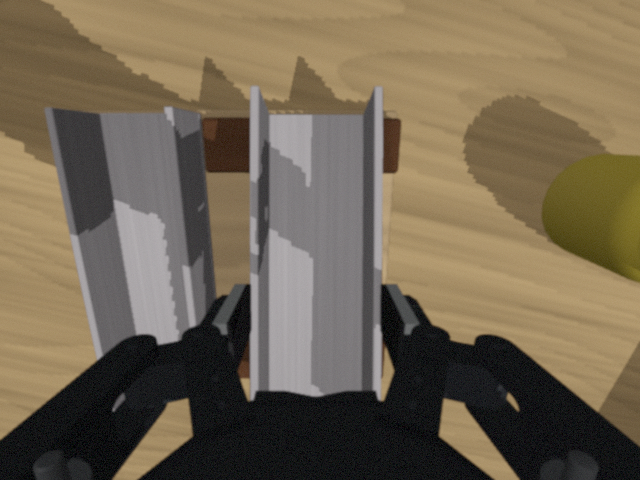

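>>> move_arm:
  motion: "0 0 -0.004 0; 0 0 -0.008 0; 0 0 -0.012 0; 0 0 -0.016 0; 0 0 -0.019 0; 0 0 -0.021 0; 0 0 -0.021 0"

```text
clock: 9.18
position: [0.457, 0.3055, 0.0248]
ee_rot: [-0.555, 0.438, 0.555, 0.438]
ft_force: [2.7, -0.5, 1.9]
grip_width: 0.681
```

```bash
python3 snap.py wrist w6; python3 held.py w6 285 230 345 380
```

```text
9.175 [0.45703991 0.30547908 0.02482666] 0.6810767697877228 [ 2.68838012 -0.47064911  1.87503799]
plane x=a*y+b*z+c [ 0.0522 -0.0016 -0.0025] tilt deg [ 2.9878 -0.0911] 1.0 jaw ang 103.47556085157258
y range [-0.0686 -0.0667  0.024   0.025 ] z range [-0.0185 -0.0175  0.0163  0.0173]
```

>>> move_arm:
  motion: "0 0 -0.002 0; 0 0 -0.004 0; 0 0 -0.004 0"

```text
clock: 9.6
position: [0.4571, 0.3056, 0.0208]
ee_rot: [-0.555, 0.438, 0.555, 0.438]
ft_force: [2.7, -0.4, 1.8]
grip_width: 0.681
```

```bash
python3 snap.py wrist w7; python3 held.py w7 285 230 345 380
```

```text
9.6 [0.45706784 0.30557864 0.02080776] 0.6808220907075119 [ 2.65778226 -0.36714412  1.83878172]
plane x=a*y+b*z+c [ 0.0067 -0.0015 -0.0026] tilt deg [ 0.385  -0.0866] 1.0 jaw ang 103.47745152173256
y range [-0.0706 -0.0691  0.0243  0.0255] z range [-0.0189 -0.0177  0.0164  0.0175]
```

View pics/w7.png

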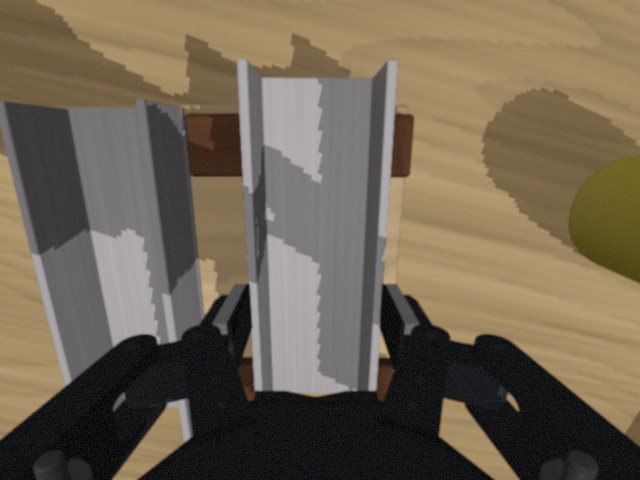

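```bash
cat > bf.py <<'E'
from h import *
BO=np.array([.4688,.259]);BY=.233
RB=np.array([[np.cos(BY),-np.sin(BY)],[np.sin(BY),np.cos(BY)]])
def bfr(i,uv,z): return (dep(i,uv,plane_z=z)[:,:2]-BO)@RB*1000
E
python3 - <<'E'
from bf import *
import pickle
np.set_printoptions(precision=1,suppress=True)
o,i,p,d=pickle.load(open("pics/w7.pkl","rb"))
print("b web near corners",bfr(i,[(264,78),(370,78)],.022)); print("b flange tops near",bfr(i,[(243,62),(392,62)],.058))
print("a web near",bfr(i,[(72,108),(140,108)],.022),"a top",bfr(i,[(3,103),(139,101)],.058))
print("block",bfr(i,[(187,114),(241,176),(411,176),(411,114)],.028))
print("board edge",bfr(i,[(200,105),(400,106)],.018))
E
```

```text
b web near corners [[-100.2   23.3]
 [-100.3   73.8]]
b flange tops near [[-99.7  20.8]
 [-99.8  76.2]]
a web near [[-87.3 -72.1]
 [-87.  -38.1]] a top [[-86.2 -74.3]
 [-86.3 -20.1]]
block [[-83.6 -13. ]
 [-54.5  10.9]
 [-54.7  95.3]
 [-83.7  93. ]]
board edge [[-88.6  -9.7]
 [-88.2  89.9]]
```

The channel is level but sits about 11 mm too far towards the robot. I'll slide it forward while still gripped.

>>> move_arm:
  motion: "0.003 0.0007 0 0; 0.006 0.0014 0 0; 0.009 0.002 0 0; 0.011 0.0025 0 0; 0.011 0.0025 0 0"

```text
clock: 10.28
position: [0.4683, 0.308, 0.0209]
ee_rot: [0.555, -0.438, -0.555, -0.438]
ft_force: [-0.7, 0.0, -0.2]
grip_width: 0.686
```

```bash
python3 snap.py wrist w8; python3 held.py w8 285 230 345 380; python3 -c "
import cv2;p=cv2.imread('pics/w8.png')[40:200,160:440];cv2.imwrite('pics/w8c.png',cv2.resize(p,(784,448),interpolation=cv2.INTER_CUBIC))"
```

```text
10.275 [0.46832134 0.30800411 0.02090707] 0.685526960082507 [-0.71809354  0.03743604 -0.20001919]
plane x=a*y+b*z+c [ 0.0064 -0.0014 -0.0025] tilt deg [ 0.3692 -0.0801] 1.0 jaw ang 103.46663152528708
y range [-0.0709 -0.0692  0.0243  0.0252] z range [-0.0189 -0.0177  0.0164  0.0175]
```

View pics/w8c.png

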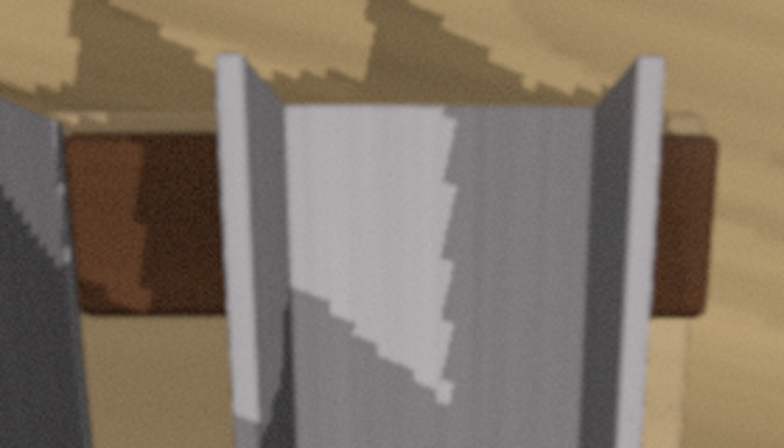

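Now flush. I release and rise.

>>> move_arm:
  motion: "0 0 0 0; 0 0 0 0; 0 0 0 0; 0 0 0 0; 0 0 0.02 0; 0 0 0.06 0; 0 0 0.12 0; -0.03 0 0.18 0; -0.05 0 0.2 0; -0.05 0 0.2 0"
  grip: 1

```text
clock: 11.58
position: [0.4178, 0.3093, 0.2233]
ee_rot: [-0.556, 0.436, 0.556, 0.439]
ft_force: [0.0, -0.8, -0.7]
grip_width: 1.003
```

```bash
python3 snap.py wrist w9; python3 -c "
import cv2;p=cv2.imread('pics/w9.png')[100:340,180:440];cv2.imwrite('pics/w9c.png',cv2.resize(p,(650,600),interpolation=cv2.INTER_CUBIC))"
```

```text
11.575 [0.41781979 0.30926499 0.22328241] 1.0027997787450942 [ 0.03037097 -0.8104882  -0.71315265]
```

View pics/w9c.png

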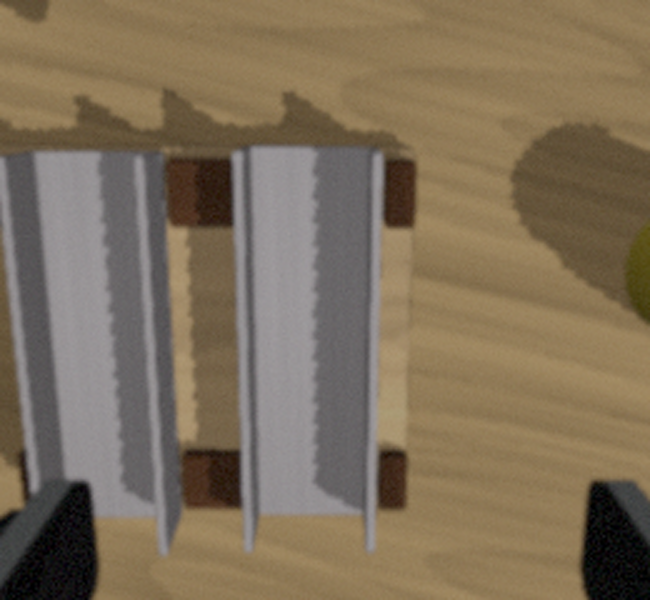

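```bash
cat > ab.py <<'E'
import sys,pickle
from bf import *
np.set_printoptions(precision=1,suppress=True)
o,i,p,d=pickle.load(open(f"pics/{sys.argv[1]}.pkl","rb"))
P=allpts(i,d).reshape(-1,3);P=P[~np.isnan(P).any(1)]
B=(P[:,:2]-BO)@RB*1000;z=P[:,2]*1000
for nm,c in (("a",-48),("b",48)):
    for s in (-1,1):
        m=(abs(B[:,1]-(c+s*28))<9)&(abs(z-58)<4)&(abs(B[:,0])<110)
        if m.sum()<30: print(nm,s,"few");continue
        q=B[m];k=np.polyfit(q[:,0],q[:,1],1)
        print(nm,s,m.sum(),"y",np.round(k[1],1),"slope",np.round(k[0],4),"x",np.percentile(q[:,0],[0,2,98,100]),"z",np.round(np.median(z[m]),1))
    m=(abs(B[:,1]-c)<20)&(abs(z-22)<7)&(abs(B[:,0])<110);q=B[m]
    print(nm,"web x",np.percentile(q[:,0],[0,1,99,100]),"z fit",np.polyfit(q[:,0],z[m],1))
E
python3 ab.py w9
```

```text
a -1 671 y -75.2 slope -0.0071 x [-87.1 -85.2  55.9  61.8] z 58.2
a 1 724 y -19.1 slope -0.0023 x [-86.3 -83.4  88.1  92.5] z 58.5
a web x [-89.  -87.9  90.4  94. ] z fit [ 0.  22.7]
b -1 666 y 20.2 slope -0.0029 x [-88.3 -85.9  86.1  91. ] z 58.6
b 1 620 y 75.9 slope -0.0036 x [-88.5 -85.6  87.1  91.2] z 58.7
b web x [-88.4 -87.2  88.8  91.3] z fit [ 0.  22.8]
```

Measured in the board frame: a at y −47.1, b at y +48.0, both flush and seated. Now for the purple channel.

>>> move_arm:
  motion: "0.005 -0.05 0 -0.05; 0.01 -0.11 0 -0.15; 0.02 -0.17 0 -0.214; 0.03 -0.23 0 -0.214; 0.04 -0.29 0 -0.214; 0.045 -0.35 0 -0.214; 0.045 -0.41 0 -0.214; 0.045 -0.47 0 -0.214; 0.045 -0.53 0 -0.214; 0.045 -0.58 0 -0.214"

```text
clock: 12.88
position: [0.4621, -0.275, 0.2199]
ee_rot: [-0.505, 0.496, 0.505, 0.494]
ft_force: [0.4, 0.5, 0.8]
grip_width: 0.998
```

>>> move_arm:
  motion: "0 -0.042 0 0; 0 -0.042 -0.03 0; 0 -0.042 -0.06 0; 0 -0.042 -0.06 0"

```text
clock: 13.38
position: [0.4612, -0.3138, 0.1581]
ee_rot: [-0.503, 0.496, 0.507, 0.494]
ft_force: [0.4, 0.1, 0.3]
grip_width: 1.0
```

```bash
python3 snap.py wrist w10
```

```text
13.375 [ 0.46117788 -0.31381733  0.15813126] 1.0002680283525345 [0.37485798 0.14759573 0.33533671]
```

View pics/w10.png

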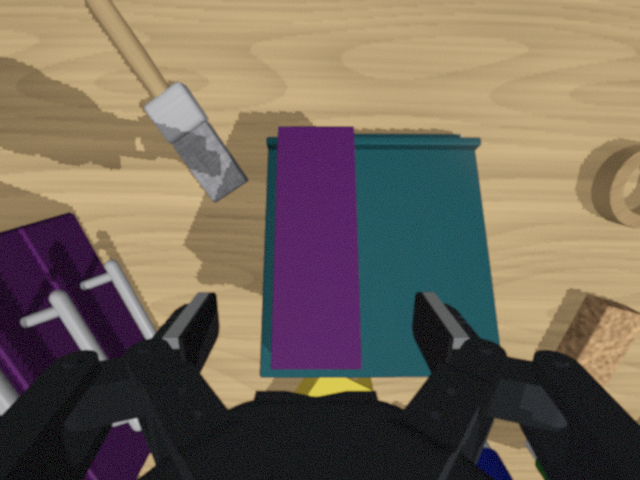

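```bash
python3 held.py w10 262 120 372 375; python3 held.py w10 285 140 350 360
```

```text
plane x=a*y+b*z+c [0. 0. 0.] tilt deg [0. 0.] 0.0 jaw ang 91.15709200853394
plane x=a*y+b*z+c [ 0.5862 -0.0006  0.0531] tilt deg [30.3778 -0.0366] 1.0 jaw ang 91.15709200853394
y range [-0.0687 -0.0668  0.0696  0.0711] z range [-0.0234 -0.0218  0.0245  0.0264]Traceback (most recent call last):
  File "held.py", line 13, in <module>
    print("y range",np.percentile(Q[w][:,1],[0,1,99,100]),"z range",np.percentile(Q[w][:,2],[0,1,99,100]))
                    ~~~~~~~~~~~~~^^^^^^^^^^^^^^^^^^^^^^^^
    return _quantile_unchecked(
        a, q, axis, out, overwrite_input, method, keepdims, weights)
    return _ureduce(a,
                    func=_quantile_ureduce_func,
    ...<5 lines>...
                    overwrite_input=overwrite_input,
                    method=method)
    r = func(a, **kwargs)
    result = _quantile(arr,
                       quantiles=q,
    ...<2 lines>...
                       out=out,
                       weights=wgt)
    slices_having_nans = np.isnan(arr[-1, ...])
                                  ~~~^^^^^^^^^
IndexError: index -1 is out of bounds for axis 0 with size 0
```

>>> move_arm:
  motion: "0.002 0 -0.03 0; 0.002 0 -0.055 0; 0.002 0 -0.07 0; 0.002 0 -0.08 0; 0.002 0 -0.085 0; 0.002 0 -0.085 0"

```text
clock: 14.18
position: [0.4652, -0.3141, 0.0762]
ee_rot: [0.505, -0.495, -0.505, -0.495]
ft_force: [-0.1, 0.2, 0.6]
grip_width: 0.995
```

>>> move_arm:
  motion: "0 0 0 0; 0 0 0 0; 0 0 0 0; 0 0 0 0; 0 0 0 0; 0 0 0 0"
  grip: 0.4
  force: 30

```text
clock: 14.92
position: [0.4655, -0.3141, 0.0772]
ee_rot: [0.505, -0.494, -0.505, -0.495]
ft_force: [-3.7, 2.3, 11.0]
grip_width: 0.629
```

>>> move_arm:
  motion: "0 0 0.01 0; 0 0 0.03 0; 0 0 0.07 0; 0 0 0.12 0; 0 0 0.15 0; 0 0 0.15 0"

```text
clock: 15.68
position: [0.4661, -0.3149, 0.2295]
ee_rot: [0.507, -0.494, -0.504, -0.496]
ft_force: [-0.2, 0.3, -0.6]
grip_width: 0.402
```

```bash
python3 snap.py wrist w11; python3 held.py w11 285 180 345 370
```

```text
15.675 [ 0.46614359 -0.31485801  0.22947769] 0.4021739711070224 [-0.18411585  0.29485512 -0.59260718]
plane x=a*y+b*z+c [-0.4039 -0.3447  0.1105] tilt deg [-21.9952 -19.0194] 0.06664905793273464 jaw ang 91.20187462627094
y range [-0.2425 -0.2317 -0.0023 -0.0007] z range [-0.0418 -0.0351  0.0259  0.0309]
```

View pics/w11.png

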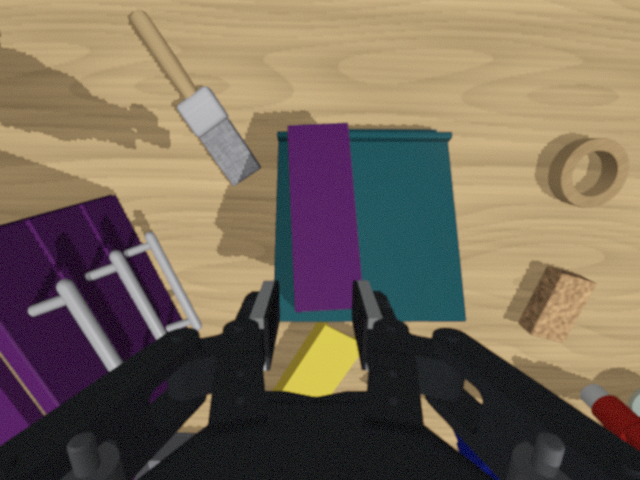

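The grip was too high and the purple channel slipped out. It still lies on the rack, turned slightly. I open, look again and grip lower.

>>> move_arm:
  motion: "-0.03 0 0.02 0; -0.05 0.01 0.05 0; -0.05 0.01 0.06 0; -0.05 0.01 0.06 0"
  grip: 1

```text
clock: 16.23
position: [0.4157, -0.3036, 0.2858]
ee_rot: [0.506, -0.494, -0.505, -0.495]
ft_force: [0.4, 0.7, -0.1]
grip_width: 0.998
```

```bash
python3 snap.py wrist w12
python3 - <<'E'
from h import *
import pickle
np.set_printoptions(precision=4,suppress=True)
o,i,p,d=pickle.load(open("pics/w12.pkl","rb"))
P=allpts(i,d)
r,g,b=[p[:,:,k].astype(int) for k in range(3)]
m=((r>g+15)&(b>g+15)).astype(np.uint8);m[:,:200]=0
n,l,s,_=cv2.connectedComponentsWithStats(m);k=1+np.argmax(s[1:,4]);m=l==k;print(s[k])
Q=P[m];Q=Q[~np.isnan(Q).any(1)];A=np.c_[Q[:,:2]-[.46,-.26],np.ones(len(Q))];w=np.ones(len(Q),bool)
for _ in range(6):
    co=np.linalg.lstsq(A[w],Q[w,2],rcond=None)[0];res=Q[:,2]-A@co;w=abs(res)<.004
T=Q[w];print(co,w.mean(),np.degrees(np.arctan(np.hypot(*co[:2]))))
# in-plane coordinates
ex=np.array([1,0,co[0]]);ex/=np.linalg.norm(ex);nn=np.array([-co[0],-co[1],1]);nn/=np.linalg.norm(nn);ey=np.cross(nn,ex)
c0=np.array([.46,-.31,co@[0,-.05,1]])
uv=np.c_[(T-c0)@ex,(T-c0)@ey].astype(np.float32)*1000
rc=cv2.minAreaRect(uv);print(rc)
c=c0+(ex*rc[0][0]+ey*rc[0][1])/1000;print("back centre",c,"centre",c-.02*nn)
M=R.from_quat(o["ee_rot"]).as_matrix();print("jaw ang",np.degrees(np.arctan2(M[1,2],M[0,2])),o["position"])
E
```

```text
16.225 [ 0.41570856 -0.30362791  0.28584203] 0.9975485940406428 [ 0.38949767  0.68358967 -0.05819921]
[ 282  170   61  158 8159]
[0.5778 0.0128 0.1051] 0.9998768472906404 30.024247711395258
((-3.2368927001953125, 1.7616920471191406), (179.62905883789062, 59.413482666015625), 4.244065761566162)
back centre [ 0.4572 -0.3082  0.1029] centre [ 0.4672 -0.308   0.0856]
jaw ang 91.2702710886371 [ 0.4157 -0.3036  0.2858]
```

View pics/w12.png

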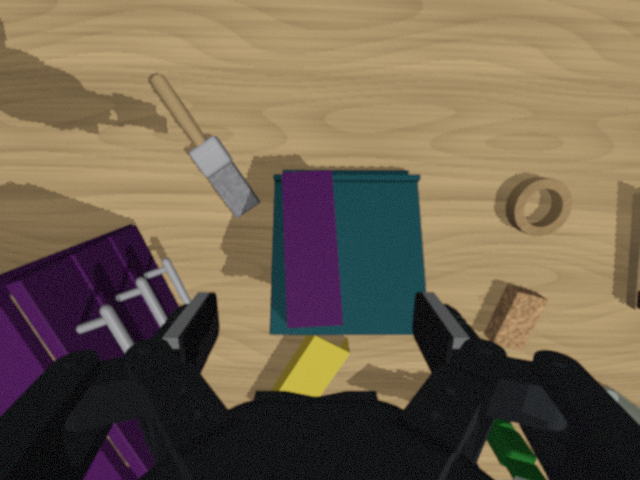

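Run:
```python
from workcell import *
o=get_obs();print(o["clock"],o["position"],o["joint_velocities"].round(3))
```

```text
16.275 [ 0.41551503 -0.30354806  0.2851273 ] [ 0.003  0.015 -0.001  0.011  0.003 -0.002  0.   ]
```

>>> move_arm:
  motion: "0.02 -0.003 -0.04 0.013; 0.047 -0.005 -0.09 0.013; 0.047 -0.005 -0.13 0.013; 0.047 -0.005 -0.16 0.013; 0.047 -0.005 -0.185 0.013; 0.047 -0.005 -0.2 0.013; 0.047 -0.005 -0.2 0.013; 0.047 -0.005 -0.2 0.013"

```text
clock: 17.27
position: [0.4625, -0.3093, 0.0866]
ee_rot: [0.509, -0.491, -0.508, -0.491]
ft_force: [-0.6, -0.2, 0.2]
grip_width: 0.999
```

```bash
python3 snap.py wrist w13; python3 held.py w13 290 200 340 370
```

```text
17.275 [ 0.46246531 -0.30932912  0.08656808] 0.9991155955426017 [-0.60615152 -0.15271039  0.22915331]
plane x=a*y+b*z+c [ 0.5781  0.0065 -0.0195] tilt deg [30.0334  0.3717] 1.0 jaw ang 91.95618913199186
y range [-0.035  -0.0336  0.0394  0.0402] z range [-0.0137 -0.013   0.0121  0.0128]
```

View pics/w13.png

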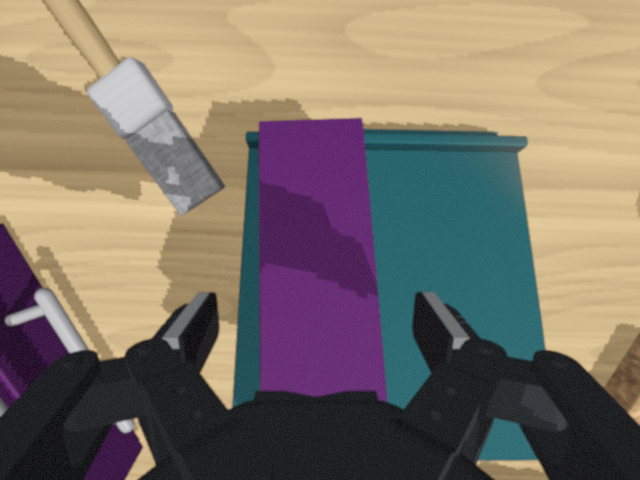

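>>> move_arm:
  motion: "0 0 -0.01 0; 0 0 -0.018 0; 0 0 -0.023 0; 0 0 -0.023 0"

```text
clock: 17.82
position: [0.4618, -0.3089, 0.0625]
ee_rot: [-0.508, 0.492, 0.509, 0.491]
ft_force: [0.4, -0.1, 0.2]
grip_width: 1.001
```

>>> move_arm:
  motion: "0 0 0 0; 0 0 0 0; 0 0 0 0; 0 0 0 0; 0 0 0 0; 0 0 0 0"
  grip: 0.55
  force: 35

```text
clock: 18.58
position: [0.4622, -0.309, 0.0635]
ee_rot: [0.509, -0.491, -0.508, -0.491]
ft_force: [-1.8, 1.2, 5.6]
grip_width: 0.69
```

Width 0.69 this time, a proper hold. I lift gently and check.

>>> move_arm:
  motion: "0 0 0.005 0; 0 0 0.015 0; 0 0 0.03 0; 0 0 0.03 0"

```text
clock: 19.08
position: [0.463, -0.3095, 0.0945]
ee_rot: [0.509, -0.491, -0.508, -0.492]
ft_force: [-0.5, 0.3, -2.6]
grip_width: 0.695
```

```bash
python3 snap.py wrist w14; python3 held.py w14 290 200 340 370
```

```text
19.075 [ 0.46297134 -0.30945299  0.09451653] 0.6946075212754513 [-0.52805865  0.26244333 -2.64923121]
plane x=a*y+b*z+c [ 0.5812  0.0102 -0.0423] tilt deg [30.1659  0.5823] 1.0 jaw ang 91.96075894971153
y range [-0.0228 -0.0214  0.0431  0.0438] z range [-0.012  -0.0114  0.0107  0.0113]
```

View pics/w14.png

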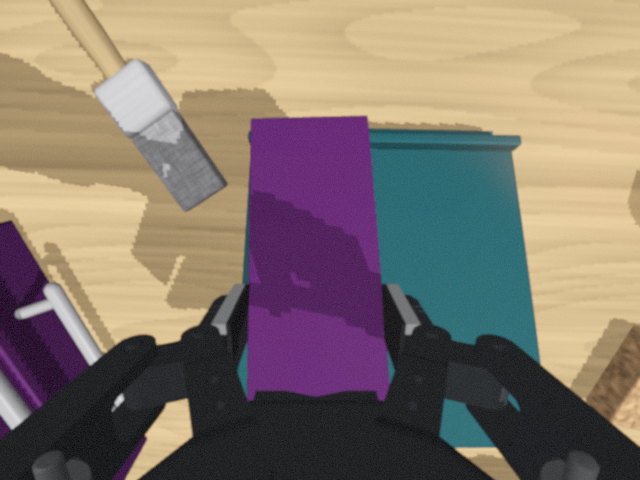

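```bash
cat > purp.py <<'E'
import sys,pickle
from h import *
np.set_printoptions(precision=2,suppress=True)
o,i,p,d=pickle.load(open(f"pics/{sys.argv[1]}.pkl","rb"))
M=R.from_quat(o["ee_rot"]).as_matrix()
P=(allpts(i,d)-o["position"])@M*1000
r,g,b=[p[:,:,k].astype(int) for k in range(3)]
m=((r>g+12)&(b>g+12)).astype(np.uint8);m[:,:200]=0;m[:,440:]=0
n,l,s,_=cv2.connectedComponentsWithStats(m);k=1+np.argmax(s[1:,4]);m=l==k
x0,y0,w,h,_=s[k];print("bbox",s[k])
E=[]
for row in range(y0+8,min(y0+h,280),6):
    c=np.where(m[row])[0];E.append((*P[row,c[0]+1],*P[row,c[-1]-1]))
E=np.array(E);E=E[~np.isnan(E).any(1)]
# median-robust line fits in tool (y,z)
kl=np.polyfit(E[:,1],E[:,2],1);kr=np.polyfit(E[:,4],E[:,5],1)
print("left z=k*y+c",kl,"right",kr,"centre lateral at y=0",(kl[1]+kr[1])/2)
c=[P[np.where(m[:,u])[0][0]+1,u] for u in range(x0+15,x0+w-25,8)];c=np.array(c);print("near end y",np.nanmedian(c[:,1]),"slope",np.polyfit(c[:,2],c[:,1],1)[0],"x",np.nanmedian(c[:,0]))
E
python3 purp.py w14
```

```text
bbox [  246   116   144   286 36060]
left z=k*y+c [ -0.04 -29.12] right [-0.04 29.04] centre lateral at y=0 -0.038798190817944445
near end y 81.38766176718678 slope 0.018747702138831146 x 5.0127028757911
```

Held with its centre 6.5 mm ahead of the tool, yawed +2.3° relative to the jaws. I'll compensate for that in the spin. Now I carry it to the board.

>>> move_arm:
  motion: "0 0 0.04 0; 0 0.01 0.09 0; 0 0.05 0.125 0; 0 0.1 0.125 0; 0 0.155 0.125 0; 0.002 0.21 0.125 0.03; 0.004 0.27 0.125 0.06; 0.006 0.33 0.125 0.09; 0.006 0.39 0.125 0.12; 0.006 0.45 0.125 0.16"

```text
clock: 20.38
position: [0.4676, 0.1429, 0.2177]
ee_rot: [-0.546, 0.449, 0.546, 0.449]
ft_force: [1.3, 0.6, -2.1]
grip_width: 0.692
```

>>> move_arm:
  motion: "0 0.05 0 0; 0 0.09 0 0; 0 0.119 0 0; 0 0.119 -0.03 0; 0 0.119 -0.06 0; 0 0.119 -0.08 0; 0 0.119 -0.08 0; 0 0.119 -0.08 0"

```text
clock: 21.38
position: [0.4685, 0.2602, 0.1387]
ee_rot: [0.546, -0.449, -0.546, -0.45]
ft_force: [0.4, -0.1, -2.1]
grip_width: 0.692
```

```bash
python3 snap.py wrist w15; python3 held.py w15 290 200 340 370;python3 purp.py w15;python3 snap.py scene s5;python3 -c "
import cv2;p=cv2.imread('pics/s5.png')[90:290,270:480];cv2.imwrite('pics/s5c.png',cv2.resize(p,(630,600),interpolation=cv2.INTER_CUBIC))"
```

```text
21.375 [0.4684673  0.26022492 0.13871634] 0.6915864615135104 [ 0.3695984  -0.11648672 -2.14865914]
plane x=a*y+b*z+c [ 0.5797  0.0097 -0.0424] tilt deg [30.1     0.5575] 0.9998818944136058 jaw ang 101.12160778868356
y range [-0.0228 -0.0212  0.0431  0.0438] z range [-0.0121 -0.0115  0.0106  0.0112]
bbox [  246   116   145   286 36060]
left z=k*y+c [ -0.05 -28.78] right [-0.04 29.02] centre lateral at y=0 0.120670302358036
near end y 81.83727158222524 slope 0.026639712244826995 x 5.018338865545369
21.425 [0.46861884 0.26035362 0.1389589 ] 0.6904846733897095 [ 0.52634109  0.24259702 -2.54795106]
```

View pics/w15.png

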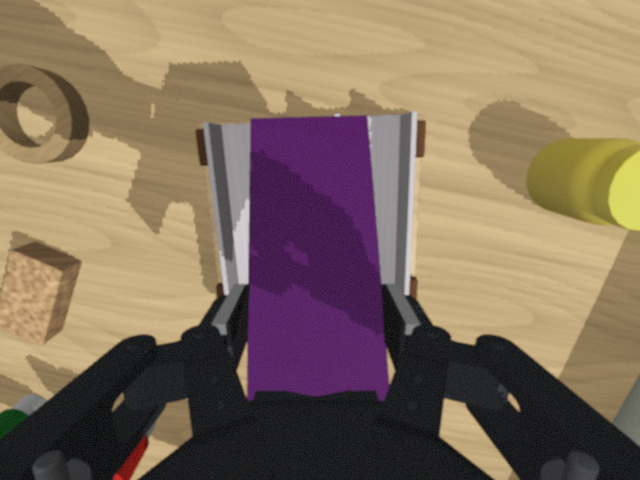

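View pics/s5c.png

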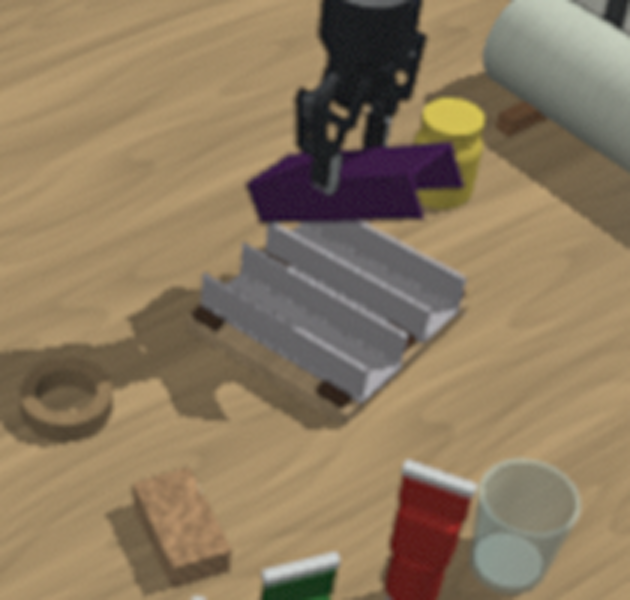

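Lateral centring is within 1 mm and yaw within 0.4°. I lower the low end into the troughs.

>>> move_arm:
  motion: "0 0 -0.02 0; 0 0 -0.035 0; 0 0 -0.045 0; 0 0 -0.054 0; 0 0 -0.061 0; 0 0 -0.068 0; 0 0 -0.072 0; 0 0 -0.072 0"

```text
clock: 22.48
position: [0.4682, 0.2601, 0.0659]
ee_rot: [-0.546, 0.449, 0.546, 0.449]
ft_force: [-0.3, -0.0, -2.4]
grip_width: 0.69
```

```bash
python3 snap.py wrist w16; python3 held.py w16 290 200 340 370;python3 purp.py w16;python3 snap.py scene s6;python3 -c "
import cv2;p=cv2.imread('pics/s6.png')[110:270,290:470];cv2.imwrite('pics/s6c.png',cv2.resize(p,(675,600),interpolation=cv2.INTER_CUBIC))"
```

```text
22.475 [0.46816157 0.26007704 0.06594288] 0.6904429460849857 [-0.30833863 -0.02345817 -2.37787523]
plane x=a*y+b*z+c [ 0.5527  0.0056 -0.0425] tilt deg [28.9299  0.3206] 0.999882005899705 jaw ang 101.12177665356681
y range [-0.0229 -0.0216  0.0432  0.044 ] z range [-0.0121 -0.0115  0.0105  0.0112]
bbox [  246   113   145   289 36457]
left z=k*y+c [ -0.04 -29.25] right [-0.04 28.79] centre lateral at y=0 -0.2262788813257508
near end y 82.67348770187287 slope 0.024712930603053778 x 3.437760457407789
22.525 [0.46814669 0.26010531 0.0661057 ] 0.6886168898454441 [-0.08952689 -0.29826035 -1.16267038]
```

View pics/w16.png

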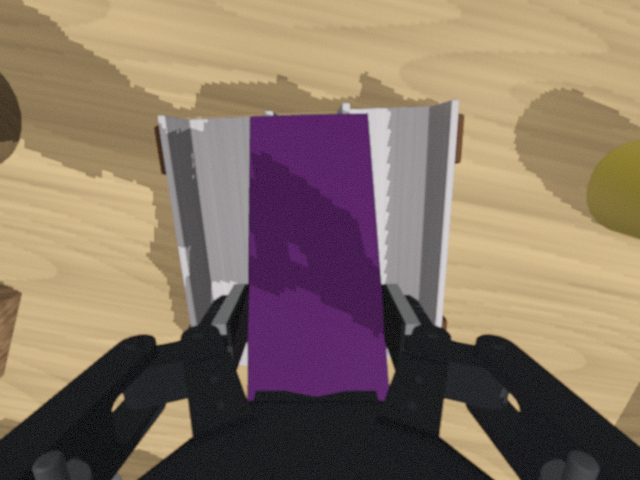

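View pics/s6c.png

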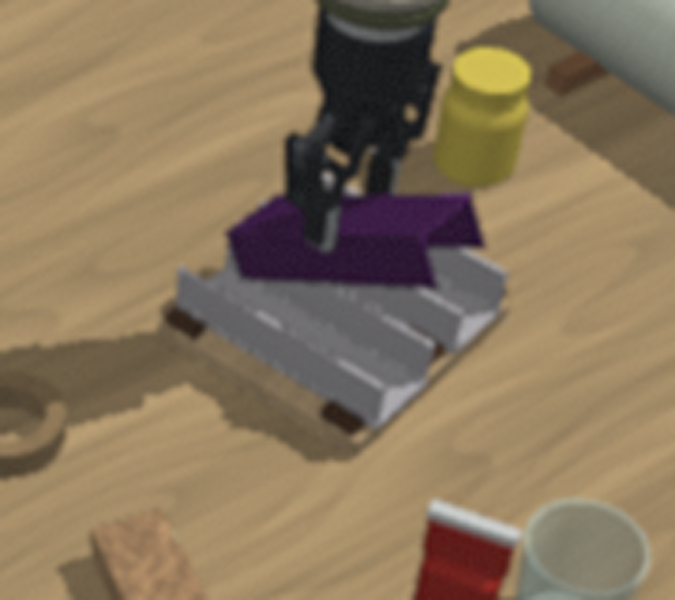

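The low end is in both troughs: the two inner flange ends show at (268,114) and (345,106), between the purple edges at 250 and 367. I keep lowering to level it.

>>> move_arm:
  motion: "0 0 -0.004 0; 0 0 -0.008 0; 0 0 -0.012 0; 0 0 -0.016 0; 0 0 -0.02 0; 0 0 -0.02 0"

```text
clock: 23.32
position: [0.4672, 0.2597, 0.0452]
ee_rot: [-0.546, 0.45, 0.546, 0.448]
ft_force: [-2.4, 0.0, 1.2]
grip_width: 0.688
```

```bash
python3 snap.py wrist w17; python3 held.py w17 290 200 340 370;python3 purp.py w17
```

```text
23.325 [0.46715589 0.25974602 0.04518617] 0.687533017536211 [-2.35359226  0.04053507  1.17243751]
plane x=a*y+b*z+c [ 0.2972  0.0062 -0.0433] tilt deg [16.5502  0.3553] 1.0 jaw ang 101.13828977556479
y range [-0.0259 -0.0245  0.0453  0.0461] z range [-0.0113 -0.0112  0.0102  0.0103]
bbox [  247    90   138   312 41209]
left z=k*y+c [ -0.   -29.07] right [-0.   29.06] centre lateral at y=0 -0.005889966101726429
near end y 91.35416755179881 slope -0.0022217661913871965 x -16.700879341806388
```

View pics/w17.png

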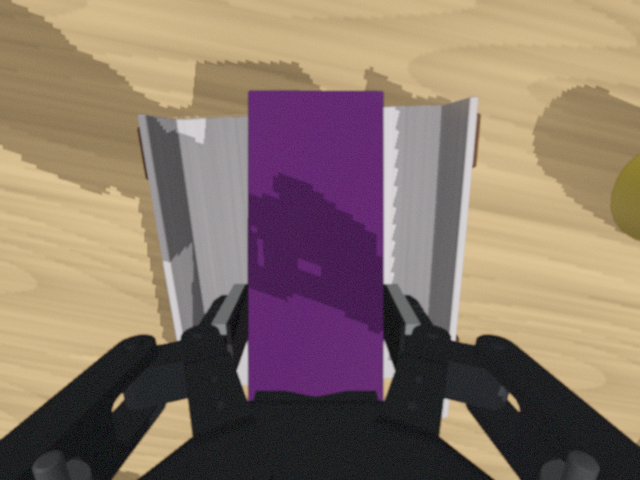

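It has now squared up with the jaws, at 101.1° versus the board's 103.35°. I spin it to match, then finish levelling.

>>> move_arm:
  motion: "0.002 0 0 0.02; 0.004 0 0 0.039; 0.004 0 -0.004 0.039; 0.004 0 -0.008 0.039; 0.004 0 -0.012 0.039; 0.004 0 -0.012 0.039"

```text
clock: 24.12
position: [0.4721, 0.2599, 0.0336]
ee_rot: [0.555, -0.439, -0.555, -0.438]
ft_force: [1.9, -0.1, 1.7]
grip_width: 0.689
```

```bash
python3 snap.py wrist w18; python3 held.py w18 290 200 340 370;python3 purp.py w18
```

```text
24.125 [0.47209409 0.25993953 0.03364426] 0.6886092851066693 [ 1.88682724 -0.14042062  1.73542361]
plane x=a*y+b*z+c [ 0.1605 -0.0016 -0.0437] tilt deg [ 9.1174 -0.0915] 1.0 jaw ang 103.35596826800209
y range [-0.0282 -0.0267  0.0465  0.0472] z range [-0.0115 -0.0111  0.0101  0.0105]
bbox [  242    77   148   324 44466]
left z=k*y+c [  0.   -29.27] right [ 0.   28.93] centre lateral at y=0 -0.1673635920149117
near end y 94.93258984520136 slope -0.001147958397272398 x -28.697561013407622
```

View pics/w18.png

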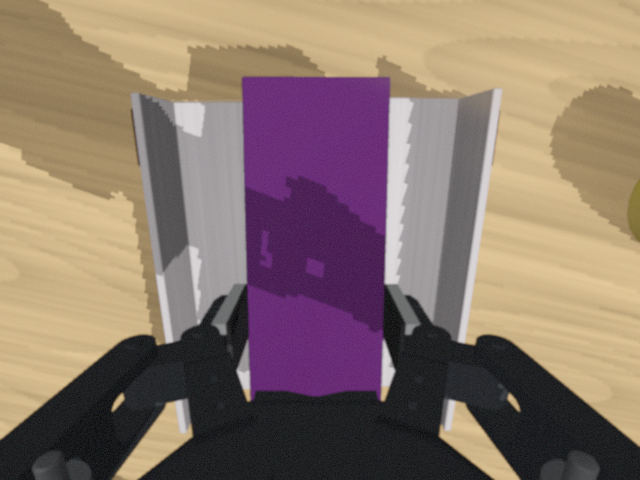

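>>> move_arm:
  motion: "0 0 -0.003 0; 0 0 -0.006 0; 0 0 -0.009 0; 0 0 -0.009 0"

```text
clock: 24.68
position: [0.4719, 0.26, 0.0246]
ee_rot: [-0.555, 0.439, 0.555, 0.438]
ft_force: [0.9, 1.9, 2.0]
grip_width: 0.69
```

```bash
python3 snap.py wrist w19; python3 held.py w19 290 200 340 370;python3 purp.py w19
```

```text
24.675 [0.47185488 0.2599959  0.02463475] 0.6901481475059636 [0.92567564 1.85943134 2.013596  ]
plane x=a*y+b*z+c [ 0.0646 -0.0027 -0.0439] tilt deg [ 3.694  -0.1575] 1.0 jaw ang 103.36250431543532
y range [-0.0301 -0.0284  0.0473  0.048 ] z range [-0.0118 -0.0111  0.0101  0.0107]
bbox [  237    68   159   332 46960]
left z=k*y+c [  0.   -29.21] right [ 0.01 28.75] centre lateral at y=0 -0.2282495611697417
near end y 96.58094148319704 slope -0.006414187635928653 x -37.23148307152994
```

>>> move_arm:
  motion: "0.001 0 -0.002 0; 0.002 0 -0.004 0; 0.002 0 -0.004 0"

```text
clock: 25.1
position: [0.4737, 0.26, 0.0206]
ee_rot: [-0.555, 0.439, 0.555, 0.438]
ft_force: [-0.3, 1.6, 1.0]
grip_width: 0.694
```

```bash
python3 snap.py wrist w20; python3 held.py w20 290 200 340 370;python3 purp.py w20
```

```text
25.1 [0.47367072 0.26004772 0.02055295] 0.6941694403589738 [-0.29873133  1.6258532   0.99026478]
plane x=a*y+b*z+c [ 0.0205 -0.0029 -0.0439] tilt deg [ 1.1755 -0.1684] 1.0 jaw ang 103.36336295775608
y range [-0.0309 -0.0293  0.0477  0.0483] z range [-0.0119 -0.0111  0.0101  0.0108]
bbox [  234    64   165   335 48164]
left z=k*y+c [  0.   -29.19] right [ 0.01 28.79] centre lateral at y=0 -0.19694581474726824
 ** On entry to DLASCL parameter number  4 had an illegal value
 ** On entry to DLASCL parameter number  4 had an illegal value
 ** On entry to DLASCL parameter number  4 had an illegal value
 ** On entry to DLASCL parameter number  4 had an illegal value
 ** On entry to DLASCL parameter number  5 had an illegal value
 ** On entry to DLASCL parameter number  4 had an illegal valueTraceback (most recent call last):
  File "purp.py", line 18, in <module>
    c=[P[np.where(m[:,u])[0][0]+1,u] for u in range(x0+15,x0+w-25,8)];c=np.array(c);print("near end y",np.nanmedian(c[:,1]),"slope",np.polyfit(c[:,2],c[:,1],1)[0],"x",np.nanmedian(c[:,0]))
                                                                                                                                    ~~~~~~~~~~^^^^^^^^^^^^^^^^^
    c, resids, rank, s = lstsq(lhs, rhs, rcond)
                         ~~~~~^^^^^^^^^^^^^^^^^
    x, resids, rank, s = _umath_linalg.lstsq(a, b, rcond,
                         ~~~~~~~~~~~~~~~~~~~^^^^^^^^^^^^^
                                             signature=signature)
                                             ^^^^^^^^^^^^^^^^^^^^
    raise LinAlgError("SVD did not converge in Linear Least Squares")
numpy.linalg.LinAlgError: SVD did not converge in Linear Least Squares
```

View pics/w20.png

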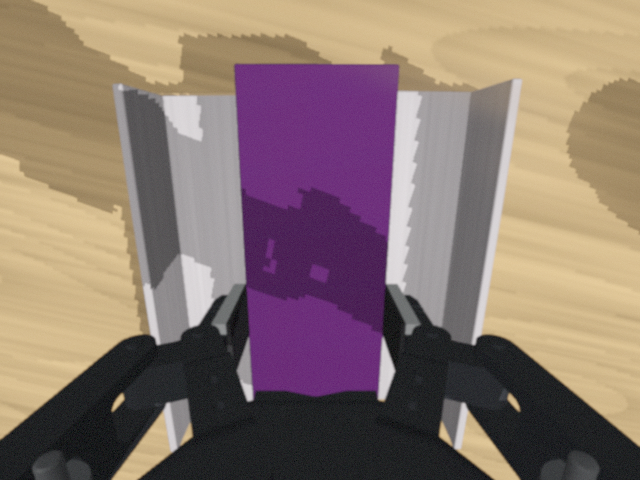

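Run:
```python
from bf import *
import pickle
np.set_printoptions(precision=1,suppress=True)
o,i,p,d=pickle.load(open("pics/w20.pkl","rb"))
print("c near",bfr(i,[(235,64),(398,64)],.062)); print("c mid",bfr(i,[(248,280),(386,280)],.063))
print("a top near",bfr(i,[(117,86)],.058),"a web",bfr(i,[(165,97),(230,96)],.022),"b top",bfr(i,[(518,80)],.058),"b web",bfr(i,[(405,92),(470,92)],.022))
```

```text
c near [[-92.5 -29.3]
 [-92.6  29.6]]
c mid [[ -8.5 -29. ]
 [ -8.5  30. ]]
a top near [[-86.1 -75.7]] a web [[-86.4 -73. ]
 [-86.6 -41.4]] b top [[-88.3  76.7]] b web [[-88.4  43. ]
 [-88.7  74.5]]
```

All ends are within about 3 mm. I lower the last bit, release and rise.

>>> move_arm:
  motion: "0.001 0 -0.0015 0; 0.001 0 -0.0015 0"

```text
clock: 25.4
position: [0.4748, 0.2599, 0.0192]
ee_rot: [-0.555, 0.439, 0.555, 0.438]
ft_force: [-2.3, -0.1, 1.1]
grip_width: 0.691
```

>>> move_arm:
  motion: "0 0 0 0; 0 0 0 0; 0 0 0 0; 0 0 0 0; 0 0 0.015 0; 0 0 0.05 0; 0 0 0.1 0; -0.03 0 0.16 0; -0.06 0 0.2 0; -0.06 0 0.2 0"
  grip: 1

```text
clock: 26.65
position: [0.4151, 0.2615, 0.2243]
ee_rot: [0.555, -0.435, -0.555, -0.441]
ft_force: [0.0, 0.2, -1.5]
grip_width: 1.0
```

```bash
python3 snap.py wrist w21; python3 ab.py w21
python3 - <<'E'
from bf import *
import pickle
o,i,p,d=pickle.load(open("pics/w21.pkl","rb"))
P=allpts(i,d);r,g,b=[p[:,:,k].astype(int) for k in range(3)]
m=((r>g+12)&(b>g+12)).astype(np.uint8)
B=(P[...,:2]-BO)@RB*1000
m&=(np.hypot(B[...,0],B[...,1])<130).astype(np.uint8)
Q=B[m>0];z=P[...,2][m>0]*1000;ok=z>50
print(cv2.minAreaRect(Q[ok].astype(np.float32)),np.linalg.lstsq(np.c_[Q[ok],np.ones(ok.sum())],z[ok],rcond=None)[0])
E
```

```text
26.65 [0.41511658 0.26154683 0.22431789] 1.0002965375094466 [ 0.01563536  0.20613013 -1.50948296]
a -1 713 y -75.1 slope -0.0024 x [-86.8 -84.3  87.2  91.5] z 58.5
a 1 330 y -20.3 slope 0.0002 x [-91.7 -90.5  85.7  91.5] z 61.7
a web x [-89.  -88.   90.4  92.9] z fit [ 0.  22.7]
b -1 323 y 20.5 slope 0.001 x [-91.  -89.1  80.   85.2] z 61.7
b 1 677 y 75.6 slope -0.0044 x [-88.7 -86.2  85.4  91.1] z 58.6
b web x [-88.5 -87.3  89.   91.5] z fit [ 0.  22.9]
((-3.1829376220703125, 18.61119842529297), (179.12203979492188, 133.9178924560547), 1.3215819597244263) [-2.97267437e-02  1.00810426e-01  6.41346407e+01]
```

View pics/w21.png

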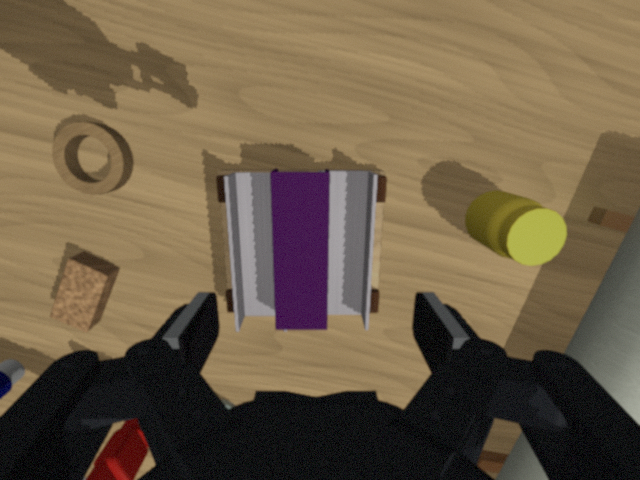

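```bash
python3 - <<'E'
from bf import *
import pickle
np.set_printoptions(precision=4,suppress=True)
o,i,p,d=pickle.load(open("pics/w21.pkl","rb"))
P=allpts(i,d);r,g,b=[p[:,:,k].astype(int) for k in range(3)]
m=((r>g+12)&(b>g+12));w=np.zeros_like(m);w[165:335,262:340]=1;m&=w
B=(P[...,:2]-BO)@RB*1000;Q=B[m];z=P[...,2][m]*1000;ok=abs(z-62)<6
print(ok.mean(),cv2.minAreaRect(Q[ok].astype(np.float32)),np.linalg.lstsq(np.c_[Q[ok],np.ones(ok.sum())],z[ok],rcond=None)[0])
E
python3 snap.py scene s7;python3 snap.py top t7;python3 -c "
import cv2;p=cv2.imread('pics/s7.png')[130:250,310:450];cv2.imwrite('pics/s7c.png',cv2.resize(p,(700,600),interpolation=cv2.INTER_CUBIC))"
```

```text
0.9931310818546079 ((-2.093353271484375, -0.5192413330078125), (60.05820083618164, 178.9380645751953), 89.67500305175781) [ 0.0012  0.0012 62.8499]
26.7 [0.41526463 0.26073982 0.22204075] 1.0024401071226496 [ 0.12277682  0.0368638  -1.33329195]
26.75 [0.41525653 0.26010094 0.22048894] 0.9953631127155991 [ 0.10024323 -0.29161401 -0.96813318]
```

View pics/s7c.png

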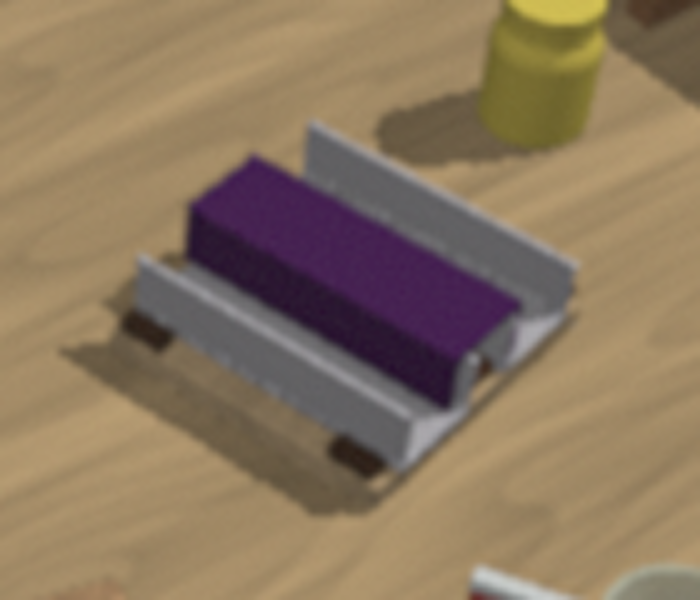

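View pics/t7.png

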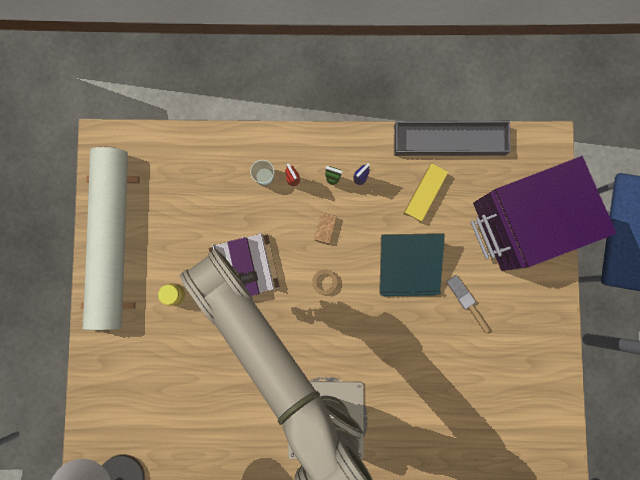

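The three channels are nested and flat. The purple one is at x −2 mm, y −0.5 mm, with no tilt beyond 0.002 rad, and its back is at 62.8 mm against 62 expected. The bystanders show no visible movement. Handing in.

```bash
python3 -c "
from workcell import *
print(hand_in())"
```

```text
the job is handed in; nothing more can be done
None
```

The bare channel is in the empty lane, open side up, and the purple channel is hooked over both, fully down. I handed the job in at about 27 s of the 61 s allowed; no verdict is reported.

**How it went:** I gripped each channel across its flanges on the slope. I levelled each one by lowering its low end onto the board or into the troughs, adjusted it while gripped until it was flush, and released it without dropping it. The bare one needed sliding about 11 mm forward.

**What went wrong:** The first purple grip was too high and slipped off, leaving that channel on the rack turned by about 3–4°. I looked again, gripped lower, and the second grip held.

**Last checks (wrist camera, board frame):**

| Channel | Across the lanes (y) | Along the lanes (x) | Height |
|---|---|---|---|
| First bare | about −47 to −48 mm (lane −48) | about +1 to +3 mm | web top at 22.7 mm (22 expected) |
| Second bare | +48 mm (lane +48) | about +1 mm | web top at 22.9 mm (22 expected) |
| Purple | −0.5 mm | −2 mm | back at 62.8 mm (62 expected) |

- **Level and straight:** the purple channel is level within 0.002 rad and all three lie along the lanes within 0.01 rad.
- **Disagreement between checks:** heights read about 0.7–0.9 mm high throughout, which fits the depth bias. My first purple fit looked tilted, but it had picked up stray pixels; the repeat on a clean region was level.
- **Bystanders:** they look unmoved by eye in the final top view, but I did not measure them. The gripper ended clear of everything.

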